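# Roll the sensor cases shut and slide their tray into the curing hood

## Robot

A 6-joint arm with a two-finger parallel gripper is mounted at the origin on the work surface. World frame = base frame: x ahead of the robot, y to its left, z up, the work surface at z = 0. Lengths are in m, angles in rad, forces in N, time in s.
With the tool pointing down it reaches from about 0.275 to 0.85 m from the base axis. Payload 5.2 kg.
Tool frame: the origin (TCP) lies at the very end of the fingers, on their centre line; the grasp point (between the pads) lies 19 mm behind it; z points along the fingers, y is the direction in which the jaws open and shut (so a half turn about z gives the same grasp; the last joint's range is limited). The gripper opens to 85 mm and grips with 20 to 120 N. Pads are 22 mm wide; open, the fingers measure 114 mm over their backs; the gripper's body (76 mm by 85 mm) begins 54 mm behind the grasp point. The pads swing forward as they close: fully open they stand 13 mm farther back than shut.
Start: joints at [-1.364, 0.259, 1.535, -0, 1.348, -0.203], TCP at [0.219, -0.504, 0.231] pointing down, gripper open.
Joint ranges: [-3.14, 3.14], [-0.91, 2.08], [0.19, 2.58], [-1.22, 4.36], [0.22, 2.71], [-3.12, 3.12]. Speed limits (rad/s): [2.57, 2.57, 3.14, 3.14, 3.14, 3.14].

## Interface

Orientations are given as a unit quaternion [w, x, y, z].
In Python, from cell import state, eyes, close_job gives the robot as it stands. The module is installed in compiled form; this text tells all that it offers.
- The arm moves only by the tool servo_tool, never from a script. Its argument "motion" is one flat list of numbers, 4 for each row, row after row: the shift along the tool's x, y, z in units of 250 mm (1.0 is 250 mm), then the turn about the tool's z in units of 60 degrees (1.0 is 60 degrees). A call has 1 to 12 rows; each row is the pose to reach, as a shift and turn from the pose commanded when the call began, along the tool's axes at that moment; what a row does not reach only later rows make up. A row lasts 1/12 s, in which the tool goes at most 41.7 mm and 7.16 degrees, less where a joint would pass 70% of its speed; a pose out of reach is approached as far as the arm can. A call with a number of a shift or a turn outside -1 to 1 is refused whole. A call with a gripper value outside its range is refused whole. "hand" is the opening in per cent of the stroke, from 0 (shut) to 100 (fully open), set as the call begins (left out, the last holds). The fingers move at their own pace and stop on an object; the grip force is fixed at half the most. Time passes only in rows, so rows that repeat a pose let the fingers close. It gives the time, the measured TCP pose, the force and the opening at its end, in the units of the state.
- state(): the state, without advancing time (a new reading comes with each control period).
- eyes.capture(name): name is "scene" or "top" or "wrist"; returns a dict with "pixels" (480x640x3 uint8, blue, green, red), "z_map" (480x640 float32, m along the optical axis (not along the pixel's ray), 0 where there is no reading), "vfov" (degrees; the focal length in pixels is half the picture's height over the tangent of half this angle, whatever the lens; pixels are square), "cx", "cy" (the principal point, pixels), "distortion" ([k1, k2, p1, p2, k3] as OpenCV has them; the pictures are not rectified), "camera_from_world" (4x4, takes a point from world to camera coordinates); the wrist camera has in their place "hand_eye" (4x4, takes a point from camera to tool coordinates, whose origin is the TCP and whose axes are the flange's). Camera axes: x right, y up, looking along -z (the intrinsics and any distortion apply to the point x, -y, -z); pixel columns grow to the right and rows downward; lengths in m; the calibration is good to about 2 mm. A picture is of the moment at which its call begins: read the wrist's pose just before it.
- close_job(): hands the job in, once; it reports no verdict.
The state is a dict: "clock": time; "joint_pos": joint angles; "qd": joint speeds; "joint_efforts": joint torques, N m; "eef_pos": TCP position; "ee_rot": TCP orientation; "force": force on the tool from outside, world axes, zero at the start; "moment": the same for the moment, N m; "opening": finger opening in m.
Only numpy, scipy, OpenCV 4.12 (cv2) and the standard library are available. Lean on these libraries where they do the work, as an engineer would, in place of code of your own. Each camera call takes 0.05 s, during which the arm holds its last target. There are 200 camera calls.

## Task

Set every white sensor case upright in a pocket of its own in the blue tray; only then take the seam roller from its stand and roll along each case with light, steady pressure until its orange sections lie flush (never press them with the fingers, nor bear down hard with the roller). Hang the roller back upright in its stand and slide the loaded tray along the bench, not lifting it, fully home in the red-roofed curing hood, where it may only go once the rolling is done; then press the hood's green start button all the way down. Leave the other things on the bench where they are.

Things in the scene. Friction and masses are not known exactly. Their poses are not given: they have to be found in the camera images.
- tray: blue tray on the bench, 102 (x) x 168 (y) mm; origin: centre of underside, z up. 4 mm floor; 3 pockets, 92 (x) x 42 (y) mm, centres y = -58, 0, +58 mm; rims and ridges 10 mm above the bench. Yellow handle at the +y end: upright fin 12 mm thick (x), y = 114 to 154 mm, top 46 mm above the bench, on a flat stem 24 mm wide, 5 mm high; pinch it at y = 134 mm. 0.4 kg empty
- case1: white sensor case, 84 x 34 x 30 mm (x long, y wide, z up), about 0.12 kg; origin at the centre of its underside. Along the middle of its top runs a row of three orange cover sections (each 25 mm long, 15 mm wide, 0.7 mm apart, centres at x = -25.7, 0, +25.7 mm). May be absent (None)
- case2: white sensor case, 84 x 34 x 30 mm (x long, y wide, z up), about 0.12 kg; origin at the centre of its underside. Along the middle of its top runs a row of three orange cover sections (each 25 mm long, 15 mm wide, 0.7 mm apart, centres at x = -25.7, 0, +25.7 mm). May be absent (None)
- case3: white sensor case, 84 x 34 x 30 mm (x long, y wide, z up), about 0.12 kg; origin at the centre of its underside. Along the middle of its top runs a row of three orange cover sections (each 25 mm long, 15 mm wide, 0.7 mm apart, centres at x = -25.7, 0, +25.7 mm). May be absent (None)
- strip1: the row of three orange cover sections of case 1 as one thing; origin at the centre of the case's top face (30 mm above the case's underside), axes as the case's
- strip2: the row of three orange cover sections of case 2 as one thing; origin at the centre of the case's top face (30 mm above the case's underside), axes as the case's
- strip3: the row of three orange cover sections of case 3 as one thing; origin at the centre of the case's top face (30 mm above the case's underside), axes as the case's
- sec1a (a joint): how far cover section a of case 1 (case x = -25.7 mm) is pushed in, m: 0 = standing about 3 mm proud of the case's top, 0.003 = flush against its stop. About 2 N moves it and it stays where it is pushed
- sec1b (a joint): how far cover section b of case 1 (case x = +0.0 mm) is pushed in, m: 0 = standing about 3 mm proud of the case's top, 0.003 = flush against its stop. About 2 N moves it and it stays where it is pushed
- sec1c (a joint): how far cover section c of case 1 (case x = +25.7 mm) is pushed in, m: 0 = standing about 3 mm proud of the case's top, 0.003 = flush against its stop. About 2 N moves it and it stays where it is pushed
- sec2a (a joint): how far cover section a of case 2 (case x = -25.7 mm) is pushed in, m: 0 = standing about 3 mm proud of the case's top, 0.003 = flush against its stop. About 2 N moves it and it stays where it is pushed
- sec2b (a joint): how far cover section b of case 2 (case x = +0.0 mm) is pushed in, m: 0 = standing about 3 mm proud of the case's top, 0.003 = flush against its stop. About 2 N moves it and it stays where it is pushed
- sec2c (a joint): how far cover section c of case 2 (case x = +25.7 mm) is pushed in, m: 0 = standing about 3 mm proud of the case's top, 0.003 = flush against its stop. About 2 N moves it and it stays where it is pushed
- sec3a (a joint): how far cover section a of case 3 (case x = -25.7 mm) is pushed in, m: 0 = standing about 3 mm proud of the case's top, 0.003 = flush against its stop. About 2 N moves it and it stays where it is pushed
- sec3b (a joint): how far cover section b of case 3 (case x = +0.0 mm) is pushed in, m: 0 = standing about 3 mm proud of the case's top, 0.003 = flush against its stop. About 2 N moves it and it stays where it is pushed
- sec3c (a joint): how far cover section c of case 3 (case x = +25.7 mm) is pushed in, m: 0 = standing about 3 mm proud of the case's top, 0.003 = flush against its stop. About 2 N moves it and it stays where it is pushed
- roller: seam roller, 0.14 kg. Origin: centre of the underside of its black collar (54 x 48 x 8 mm); z up the red handle, 22 (x) x 16 (y) mm, from 8 to 68 mm above the origin: pinch it across y. Below: barrel 18 mm thick, 30 mm long, sprung rod, rubber wheel 28 mm diameter, 10 mm wide, axle along y (rolls along x), lowest point 69 mm below the origin unloaded; 10 mm spring travel, 4 N rising to 8 N
- start (a joint): green start button on top of the hood's rear part, m: 0 up, 0.006 fully down; springs back, about 5 N presses it fully down
- start_top (a point): centre of the top face of the green start button (28 mm diameter), pressed straight down
- wheel (a joint): turning angle of the roller's wheel, rad (no limits)
- stand: fixed upright aluminium sleeve for the roller, outside 50 (x) x 44 (y) mm, 85 mm high, hole 40 x 34 mm; origin: centre of underside. The roller hangs in it, its collar on the rim, x along the stand's x (either way round), its origin 85 mm above the stand's
- hood: fixed curing hood, red see-through roof, open below and at its mouth (+y): the tray slides in towards its -y, handle last. Origin on the bench; inside 114 mm wide (x), mouth y = +75, back wall y = -75 mm, 75 mm high; guides flare out to y = +106 mm. Outside 134 mm wide, 83 mm high, 113 at the rear. Tray home, against the back wall: tray origin at y = +9 mm, x = 0, axes parallel, handle outside
- spool: solder spool on blue flanges, 50 mm diameter, 40 mm high; bystander
- flux: flux bottle, 36 mm diameter, 85 mm high; bystander
There are look-alikes about, which are no part of the job. There is more than one size of the roller; the job needs the smallest.

How it is judged:
On the way, in this order (a step that is already met when the one before it is completed fails the run):
1. every case stands in a pocket of its own in the tray ((y of case1 in the frame of tray between -0.065 and -0.051 m or y of case1 in the frame of tray between -0.007 and 0.007 m or y of case1 in the frame of tray between 0.051 and 0.065 m) and x of case1 in the frame of tray between -0.007 and 0.007 m and z of each of case1, case2, case3 in the frame of tray below 0.008 m and angle between the x axis of each of case1, case2, case3 and the x axis of tray, either way round below 0.25 rad and angle between the z axis of each of case1, case2, case3 and the z axis of tray, either way round below 0.12 rad and (y of case2 in the frame of tray between -0.065 and -0.051 m or y of case2 in the frame of tray between -0.007 and 0.007 m or y of case2 in the frame of tray between 0.051 and 0.065 m) and x of case2 in the frame of tray between -0.007 and 0.007 m and (y of case3 in the frame of tray between -0.065 and -0.051 m or y of case3 in the frame of tray between -0.007 and 0.007 m or y of case3 in the frame of tray between 0.051 and 0.065 m) and x of case3 in the frame of tray between -0.007 and 0.007 m and y of tray in the frame of hood above 0.15 m), for 0.2 s.
2. the roller rolls along a row of sections with unbroken pressure (((contact force between roller and strip1 above 1.5 N and (velocity of joint wheel above 0.3 rad/s or velocity of joint wheel below -0.3 rad/s)) or (contact force between roller and strip2 above 1.5 N and (velocity of joint wheel above 0.3 rad/s or velocity of joint wheel below -0.3 rad/s)) or (contact force between roller and strip3 above 1.5 N and (velocity of joint wheel above 0.3 rad/s or velocity of joint wheel below -0.3 rad/s)))), for 0.4 s.
3. all sections flush, the tray still outside the hood and the roller out of its stand (value of joint each of sec1a, sec1b, sec1c, sec2a, sec2b, sec2c, sec3a, sec3b, sec3c above 0.0022 m and y of tray in the frame of hood above 0.15 m and (horizontal distance between roller and stand above 0.08 m or z of roller in the frame of stand above 0.17 m)), for 0.1 s.
4. the start button pressed fully down with the tray home (y of tray in the frame of hood between -0.01 and 0.017 m and x of tray in the frame of hood between -0.012 and 0.012 m and value of joint start above 0.0045 m), for 0.05 s.
At the end, for the whole second after the job is handed in: each case upright in its own pocket (within 7 mm), its sections over 2.2 mm in; tray on the bench, its end within 8 mm of the hood's back wall, 12 mm of the middle and 0.1 rad; roller hanging in its stand (12 mm, tilt under 0.12 rad); all released and at rest (y of tray in the frame of hood between -0.01 and 0.017 m and x of tray in the frame of hood between -0.012 and 0.012 m and (y of case1 in the frame of tray between -0.065 and -0.051 m or y of case1 in the frame of tray between -0.007 and 0.007 m or y of case1 in the frame of tray between 0.051 and 0.065 m) and x of case1 in the frame of tray between -0.007 and 0.007 m and z of each of case1, case2, case3 in the frame of tray below 0.008 m and angle between the x axis of each of case1, case2, case3 and the x axis of tray, either way round below 0.25 rad and angle between the z axis of each of case1, case2, case3 and the z axis of tray, either way round below 0.12 rad and (y of case2 in the frame of tray between -0.065 and -0.051 m or y of case2 in the frame of tray between -0.007 and 0.007 m or y of case2 in the frame of tray between 0.051 and 0.065 m) and x of case2 in the frame of tray between -0.007 and 0.007 m and (y of case3 in the frame of tray between -0.065 and -0.051 m or y of case3 in the frame of tray between -0.007 and 0.007 m or y of case3 in the frame of tray between 0.051 and 0.065 m) and x of case3 in the frame of tray between -0.007 and 0.007 m and value of joint each of sec1a, sec1b, sec1c, sec2a, sec2b, sec2c, sec3a, sec3b, sec3c above 0.0022 m and angle between the y axis of tray and the y axis of hood, either way round below 0.1 rad and height (world z) of tray below 0.006 m and linear speed of each of tray, roller below 0.01 m/s and horizontal distance between roller and stand below 0.012 m and z of roller in the frame of stand between 0.08 and 0.091 m and angle between roller's own z axis and vertical below 0.12 rad); the robot touches nothing.
It fails at once if sections pressed with the fingers (contact force between the fingers and strip1 above 2 N or contact force between the fingers and strip2 above 2 N or contact force between the fingers and strip3 above 2 N).
It fails at once if the roller pressed on a case with more than 20 N (contact force between roller and case1 above 20 N or contact force between roller and case2 above 20 N or contact force between roller and case3 above 20 N).
It fails at once if the tray lifted or tipped off the bench (height (world z) of tray above 0.025 m or angle between tray's own z axis and vertical above 0.2 rad).
It fails at once if a bystander moved more than 50 mm (distance of any of spool, flux from where it was at the start of the episode above 0.05 m).
Of case1, case2, case3 only 2 to 3 are there at a start; the rules pass over those that are not, and their reading is None.
At some moment in a run one of case1, case2, case3 may be knocked a few centimetres aside while the robot is not near it.
It also fails if it takes over 208 s, if anything falls off the work surface, if the arm or the gripper's body presses on something with over 40 N, if the wrist force passes 120 N, or if a joint passes its speed limit or range.

## Working session

There is one attempt and no reset: what is moved stays moved. The work goes in short steps, Python scripts to look and compute and a tool call to move; the robot and the scene stay as the last step left them, time stands still between calls to the robot, and variables do not carry over. Pictures are saved under pics/ and viewed, about 12 in all and at most 16, crops included, and the job is handed in when it is done.

Besides the shell and the picture viewer there is one more tool, called after "Call:" by a JSON object that holds its "op" and its "data". servo_tool: Moves the arm, as the interface text tells. Shifts and turns lie within -1 to 1; 1 stands for 250 mm of shift or 60 degrees of turn. Its arguments: {"type":"object","properties":{"motion":{"type":"array"},"hand":{"type":"number"}},"required":["motion"]}

```bash
mkdir -p pics
cat > h.py <<'E'
import numpy as np, cv2
from cell import state, eyes
from scipy.spatial.transform import Rotation as R
def cap(n):
    s=state(); c=eyes.capture(n); p=c["pixels"]; z=c["z_map"]
    f=240/np.tan(np.radians(c["vfov"])/2)
    K=np.array([[f,0,c["cx"]],[0,f,c["cy"]],[0,0,1]])
    v,u=np.mgrid[0:480,0:640]
    q=cv2.undistortPoints(np.stack([u,v],-1).reshape(-1,1,2).astype(np.float64),K,np.array(c["distortion"],float)).reshape(480,640,2)
    P=np.stack([q[...,0]*z,-q[...,1]*z,-z,np.ones_like(z)],-1)
    if "hand_eye" in c:
        T=np.eye(4); w=s["ee_rot"]; T[:3,:3]=R.from_quat([w[1],w[2],w[3],w[0]]).as_matrix(); T[:3,3]=s["eef_pos"]
        T=T@np.array(c["hand_eye"])
    else: T=np.linalg.inv(c["camera_from_world"])
    W=(P@T.T)[...,:3]; W[z==0]=np.nan
    return p,W
def save(p,n): cv2.imwrite("pics/"+n+".png",p)
E
python3 - <<'E'
from h import *
for n in("scene","top"):
    p,W=cap(n); save(p,n+"0"); np.save(n+"0.npy",W)
    print(n,np.nanmin(W,(0,1)),np.nanmax(W,(0,1)))
print(state())
E
```

```text
scene [-1.63273159 -1.85298997 -0.76392235] [1.16791946 0.94325608 0.52527712]
top [-0.22874164 -1.4688843  -0.77747982] [1.49988546 1.4254417  0.79812325]
{'clock': 0.1, 'joint_pos': array([-1.36380652e+00,  2.59253641e-01,  1.53597148e+00,  1.46504285e-05,
        1.34799911e+00, -2.02845619e-01]), 'qd': array([-0.00157572, -0.00162667, -0.00198339,  0.0006726 ,  0.000249  ,
       -0.00109251]), 'joint_efforts': array([ 2.05931072e-03, -4.46969676e+01, -2.91247451e+01, -2.51648444e-04,
        6.24952212e-03,  1.45233679e-05]), 'eef_pos': array([ 0.21905656, -0.50398058,  0.23056756]), 'ee_rot': array([-8.15801615e-04,  9.79077737e-01,  2.03484936e-01,  5.45243135e-06]), 'force': array([-1.01107986,  0.09723385,  0.18144967]), 'moment': array([-0.04969009,  0.02000136,  0.02255829]), 'opening': 0.08529537567994926}
```

View pics/scene0.png

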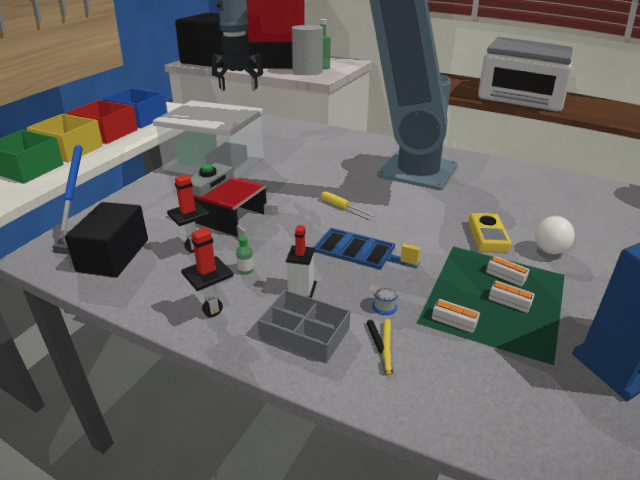

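View pics/top0.png

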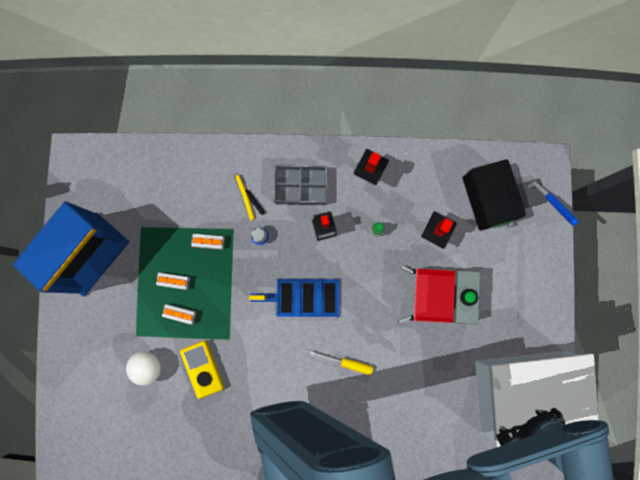

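The pictures show three cases on the green mat at top-view (208,241), (173,281) and (179,314). The tray is at (308,298) with its handle towards +y, the hood at (450,295), and the stand with the small roller at (325,225). The bigger rollers are at (372,165) and (440,230), the spool at (260,235) and the flux at (378,228).

```bash
cat >> h.py <<'E'
def rect(pts):
    (c,s,a)=cv2.minAreaRect((pts[:,:2]*1000).astype(np.float32))
    if s[0]<s[1]: a+=90; s=s[::-1]
    return np.round(c,1),np.round(s,1),round((a+90)%180-90,1)
def blobs(p,W,m,amin=15):
    n,l,st,ce=cv2.connectedComponentsWithStats(m.astype(np.uint8))
    for i in range(1,n):
        if st[i,4]>=amin:
            q=W[l==i]; q=q[~np.isnan(q[:,0])]
            if len(q)>=amin: print("  px",ce[i].round(),st[i,4],"rect",*rect(q),"z med %.1f max %.1f"%(np.median(q[:,2])*1e3,q[:,2].max()*1e3))
def hsv(p): return cv2.split(cv2.cvtColor(p,cv2.COLOR_BGR2HSV))
E
python3 - <<'E'
from h import *
p=cv2.imread("pics/top0.png");W=np.load("top0.npy");h,s,v=hsv(p);z=W[...,2]
u=np.arange(640)[None];r=np.arange(480)[:,None]
print("orange");blobs(p,W,(h>5)&(h<20)&(s>140)&(z>.02)&(z<.05))
print("case");blobs(p,W,(z>.022)&(z<.05)&(u>140)&(u<235)&(r>225)&(r<335))
print("tray");blobs(p,W,(h>100)&(h<125)&(s>130)&(z>.006)&(z<.02)&(u>230))
print("yel");blobs(p,W,(h>20)&(h<35)&(s>130)&(u>240)&(u<280)&(r>285)&(r<310))
print("traytall");blobs(p,W,(z>.035)&(z<.06)&(u>240)&(u<280)&(r>285)&(r<310))
print("red");blobs(p,W,((h<5)|(h>175))&(s>150)&(z>.03))
print("green");blobs(p,W,(h>50)&(h<75)&(s>130)&(u>240))
print("collar z .08-.1");blobs(p,W,(z>.08)&(z<.1)&(u>300)&(u<500)&(r>130)&(r<260))
print("rear hood");blobs(p,W,(z>.1)&(z<.125)&(u>440)&(u<500)&(r>260)&(r<330))
print("bench",np.nanmedian(z[340:380,240:300]))
E
```

```text
orange
  px [207. 241.] 144 rect [641.  263.6] [76.3 13.6] 85.9 z med 32.4 max 40.3
  px [172. 281.] 144 rect [531.8 355.6] [76.2 13.5] 83.6 z med 32.3 max 41.0
  px [178. 314.] 142 rect [443.6 334. ] [78.  13.7] 77.2 z med 32.3 max 43.4
case
  px [207. 241.] 392 rect [641.1 263.2] [83.9 34. ] 86.3 z med 30.5 max 40.9
  px [172. 281.] 400 rect [531.2 355.1] [85.6 34.3] 83.6 z med 30.2 max 41.0
  px [178. 314.] 403 rect [444.5 334.5] [86.2 34.9] 77.7 z med 30.9 max 43.4
tray
  px [292. 299.] 378 rect [495.6  40.7] [99.2 80.2] 1.0 z med 9.9 max 18.3
  px [324. 299.] 461 rect [497.4 -43.8] [98.9 98.9] -88.8 z med 10.0 max 18.5
yel
  px [257. 297.] 78 rect [494.6 123.9] [39.6 10.5] -88.5 z med 45.1 max 52.2
traytall
  px [257. 297.] 79 rect [494.6 123.9] [39.6 10.5] -88.5 z med 45.2 max 52.2
red
  px [373. 162.] 212 rect [ 842.2 -167.3] [50.3 28.6] -25.1 z med 189.1 max 199.2
  px [325. 221.] 98 rect [692.3 -50.3] [32.3 21.6] 10.6 z med 148.9 max 159.4
  px [443. 227.] 245 rect [ 680.7 -351.9] [51.9 37.8] -28.1 z med 179.3 max 201.3
  px [435. 295.] 2013 rect [ 508.6 -335.1] [133.1 101.7] -2.4 z med 83.4 max 101.1
green
  px [500. 223.] 21 rect [ 696.5 -507.3] [44.5  2.5] -73.9 z med 96.2 max 103.6
  px [378. 228.] 105 rect [ 679.9 -188.3] [28.5 24.9] 66.4 z med 64.7 max 92.2
  px [470. 297.] 127 rect [ 504.9 -415.9] [32.1 30.4] -62.5 z med 132.4 max 144.3
collar z .08-.1
  px [497. 163.] 16 rect [ 858.2 -500.2] [13.8 11.6] 81.2 z med 95.6 max 99.7
  px [486. 193.] 718 rect [ 771.5 -482.4] [161.6  80.1] 14.6 z med 97.3 max 100.0
  px [325. 223.] 309 rect [688.2 -49.9] [55.1 47.8] 15.3 z med 93.2 max 99.3
  px [379. 226.] 39 rect [ 683.3 -189.9] [16.2 15.8] -84.8 z med 85.5 max 92.2
rear hood
  px [466. 297.] 1133 rect [ 504.7 -412.8] [134.6  63. ] -1.8 z med 113.3 max 125.0
bench 1.3898934231759696e-05
```

```bash
cat >> h.py <<'E'
def yaw(s): w=s["ee_rot"]; return np.degrees(2*np.arctan2(w[2],w[1]))
def plan(*wps):   # x,y,z mm, yaw deg of tool x
    s=state(); p=s["eef_pos"]*1e3; a=yaw(s); print("at",p.round(1),"yaw %.1f"%a,"j",s["joint_pos"].round(2),"t %.1f"%s["clock"],"open %.1f"%(s["opening"]*1e3),"F",s["force"].round(1))
    q=s["ee_rot"]; Rm=R.from_quat([q[1],q[2],q[3],q[0]]).as_matrix(); last=p; la=a
    for w in wps:
        d=Rm.T@(np.array(w[:3])-p); t=-((w[3]-a+180)%360-180); t=(t+180)%360-180
        n=max(np.linalg.norm(np.array(w[:3])-last)/41.7,abs((w[3]-la+180)%360-180)/7.16)
        print("  ",(d/250).round(4).tolist(),round(t/60,4),"rows %.1f"%n); last=np.array(w[:3]);la=w[3]
E
python3 -c "
from h import *
plan((350,-300,300,23.5),(420,-100,300,5),(497,-10,300,1))"
```

```text
at [ 219.1 -504.   230.6] yaw 23.5 j [-1.36  0.26  1.54  0.    1.35 -0.2 ] t 0.1 open 85.3 F [-1.   0.1  0.2]
   [0.8056, -0.5401, -0.2766] -0.0003 rows 6.0
   [1.3812, -1.1623, -0.2754] 0.308 rows 5.1
   [1.8071, -1.3697, -0.2749] 0.3747 rows 2.8
```

Call:
{"op": "servo_tool", "data": {"motion": [0.8, -0.54, -0.28, 0, 0.8, -0.54, -0.28, 0, 0.8, -0.54, -0.28, 0, 0.8, -0.54, -0.28, 0, 0.8, -0.54, -0.28, 0, 0.8, -0.54, -0.28, 0, 0.8, -0.54, -0.28, 0, 1, -0.83, -0.28, 0.375, 1, -0.83, -0.28, 0.375, 1, -0.83, -0.28, 0.375, 1, -0.83, -0.28, 0.375, 1, -0.83, -0.28, 0.375]}}

```text
clock: 1.1
eef_pos: [0.3657, -0.2137, 0.3011]
ee_rot: [0.0, 1.0, 0.009, -0.0]
force: [-0.8, -0.0, 0.2]
opening: 0.0855
```

```bash
python3 -c "
from h import *
plan((497,-10,300,1))"
```

```text
at [ 365.7 -213.7  301.1] yaw 1.0 j [-0.79 -0.02  1.68 -0.    1.48  0.76] t 1.1 open 85.5 F [-0.8 -0.   0.2]
   [0.5395, -0.8052, 0.0045] 0.0003 rows 5.8
```

Call:
{"op": "servo_tool", "data": {"motion": [0.54, -0.805, 0, 0, 0.54, -0.805, 0, 0, 0.54, -0.805, 0, 0, 0.54, -0.805, 0, 0, 0.54, -0.805, 0, 0, 0.54, -0.805, 0, 0, 0.54, -0.805, 0, 0, 0.54, -0.805, 0, 0]}}

```text
clock: 1.77
eef_pos: [0.4978, -0.0103, 0.3004]
ee_rot: [0.0, 1.0, 0.011, -0.001]
force: [-0.9, -0.2, -0.1]
opening: 0.0859
```

Run:
```python
from h import *
p,W=cap("wrist");save(p,"w1");np.save("w1.npy",W)
h,s,v=hsv(p);z=W[...,2]
print(np.nanmin(W,(0,1)),np.nanmax(W,(0,1)))
m=(h>100)&(h<125)&(s>130)
print("tray");blobs(p,W,m&(z>-.01)&(z<.02),200)
print("fin");blobs(p,W,(h>20)&(h<35)&(s>130)&(z>.04),100)
plan((641,263,200,86),(641,263,100,86))
```

```text
[ 0.02625597 -0.47812823 -0.00448597] [0.75502453 0.50103393 0.40268933]
tray
  px [213.  65.] 298 rect [657.6 119.8] [49.4 32.9] -36.1 z med 3.8 max 10.8
  px [312. 203.] 7370 rect [498.3  26.4] [237.8 101.3] -88.9 z med 5.9 max 12.5
fin
  px [200. 210.] 369 rect [496.1 124.5] [39.6 12.2] -89.1 z med 45.1 max 47.6
at [497.2 -11.4 300.6] yaw 1.1 j [-0.25  0.12  1.53 -0.    1.48  1.3 ] t 1.8 open 85.4 F [-0.3 -0.8 -0.2]
   [0.5968, -1.0864, 0.4011] -1.4149 rows 11.9
   [0.5974, -1.0866, 0.8011] -1.4149 rows 2.4
```

View pics/w1.png

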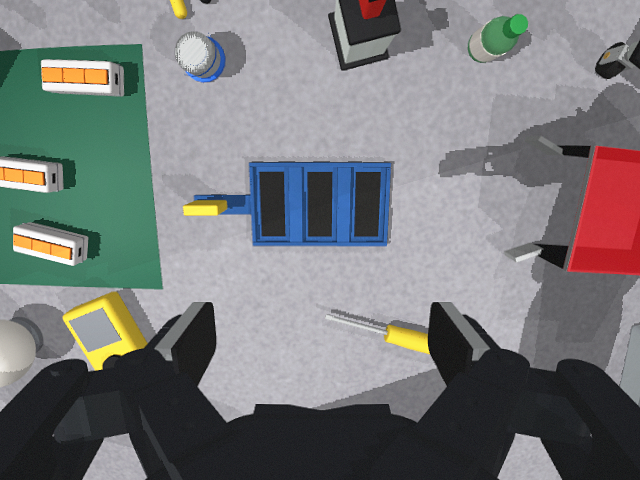

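Call:
{"op": "servo_tool", "data": {"motion": [0.55, -0.98, 0.3, -0.95, 0.55, -0.98, 0.3, -0.95, 0.55, -0.98, 0.3, -0.95, 0.55, -0.98, 0.3, -0.95, 0.55, -0.98, 0.3, -0.95, 0.55, -0.98, 0.3, -0.95, 0.55, -0.98, 0.3, -0.95, 0.55, -0.98, 0.3, -0.95, 0.55, -0.98, 0.3, -0.95], "hand": 75}}

```text
clock: 2.57
eef_pos: [0.6308, 0.2355, 0.2237]
ee_rot: [-0.0, 0.873, 0.487, -0.002]
force: [0.4, -1.2, 0.3]
opening: 0.0645
```

```bash
cat >> h.py <<'E'
def cases(n="top"):
    p,W=cap(n);h,s,v=hsv(p);z=W[...,2]
    m=(h>5)&(h<20)&(s>140)&(z>.02)&(z<.06)
    m=cv2.morphologyEx(m.astype(np.uint8),cv2.MORPH_CLOSE,np.ones((7,7)))
    blobs(p,W,m&(z>.02)&(z<.06),60); return p,W
E
python3 - <<'E'
from h import *
cases("wrist")
plan((641,263,100,86),(641,263,9,86))
E
```

```text
px [165. 164.] 371 rect [533.8 356.7] [77.4 15.4] 83.5 z med 31.7 max 34.1
  px [318. 191.] 517 rect [642.4 264.7] [77.1 15.4] 86.2 z med 32.3 max 34.5
  px [106. 229.] 931 rect [445.9 335.6] [77.7 16.4] 78.1 z med 32.0 max 34.6
at [630.8 234.4 225.1] yaw 57.8 j [ 0.19  0.49  1.21 -0.    1.44  0.75] t 2.6 open 63.6 F [-1.3 -0.6  0.3]
   [0.1195, -0.0259, 0.5] -0.4697 rows 3.9
   [0.1203, -0.0255, 0.864] -0.4697 rows 2.2
```

Call:
{"op": "servo_tool", "data": {"motion": [0.125, -0.026, 0.5, -0.47, 0.125, -0.026, 0.5, -0.47, 0.125, -0.026, 0.5, -0.47, 0.125, -0.026, 0.5, -0.47, 0.125, -0.026, 0.5, -0.47, 0.125, -0.026, 0.864, -0.47, 0.125, -0.026, 0.864, -0.47, 0.125, -0.026, 0.864, -0.47, 0.125, -0.026, 0.864, -0.47, 0.125, -0.026, 0.864, -0.47]}}

```text
clock: 3.45
eef_pos: [0.6433, 0.2653, 0.0129]
ee_rot: [0.001, 0.732, 0.682, 0.001]
force: [-0.1, 0.1, 0.8]
opening: 0.064
```

Call:
{"op": "servo_tool", "data": {"motion": [0, 0, 0, 0, 0, 0, 0, 0, 0, 0, 0, 0, 0, 0, 0, 0, 0, 0, 0, 0, 0, 0, 0, 0], "hand": 20}}

```text
clock: 3.95
eef_pos: [0.6439, 0.2667, 0.0138]
ee_rot: [0.002, 0.73, 0.683, 0.002]
force: [-1.7, -0.8, 7.0]
opening: 0.0323
```

Run:
```python
from h import *
plan((642,264.3,110,86),(600,180,110,30))
```

```text
at [643.9 266.7  13.8] yaw 86.2 j [ 0.23  0.7   1.38 -0.    1.05  0.3 ] t 4.0 open 32.3 F [-1.7 -0.8  7. ]
   [-0.0094, -0.0047, -0.3847] 0.0026 rows 2.3
   [-0.3571, -0.1497, -0.386] 0.936 rows 7.8
```

Call:
{"op": "servo_tool", "data": {"motion": [0, 0, -0.4, 0, 0, 0, -0.4, 0, 0, 0, -0.4, 0, -0.37, -0.15, -0.4, 0.95, -0.37, -0.15, -0.4, 0.95, -0.37, -0.15, -0.4, 0.95, -0.37, -0.15, -0.4, 0.95, -0.37, -0.15, -0.4, 0.95, -0.37, -0.15, -0.4, 0.95, -0.37, -0.15, -0.4, 0.95, -0.37, -0.15, -0.4, 0.95, -0.37, -0.15, -0.4, 0.95]}}

```text
clock: 4.95
eef_pos: [0.5984, 0.1766, 0.1115]
ee_rot: [0.0, 0.968, 0.25, 0.001]
force: [1.4, 0.0, -1.1]
opening: 0.0327
```

```bash
cat >> h.py <<'E'
def held():
    s=state(); p,W=cap("wrist");h,sa,v=hsv(p); q=s["ee_rot"]; Rm=R.from_quat([q[1],q[2],q[3],q[0]]).as_matrix()
    T=(W-s["eef_pos"])@Rm
    m=(h>5)&(h<20)&(sa>140)&(abs(T[...,0])<.08)&(abs(T[...,1])<.03)
    n,l,st,ce=cv2.connectedComponentsWithStats(m.astype(np.uint8))
    t=T[m]*1e3; print("held px",m.sum(),"tool rect",*rect(t/1e3),"z med",np.median(t[:,2]).round(1),"x range",np.percentile(t[:,0],[0.5,99.5]).round(1),"pitch z vs x slope",np.polyfit(t[:,0],t[:,2],1)[0].round(3)); return p,W
E
python3 - <<'E'
from h import *
p,W=held(); save(p,"w2")
plan((499.8,-67,110,1.1),(499.8,-67,40,1.1),(499.8,-67,17.8,1.1))
E
```

```text
held px 4732 tool rect [0.6 0.9] [73.9 15.6] 0.2 z med -18.5 x range [-34.   37.2] pitch z vs x slope -0.006
at [598.4 176.6 111.3] yaw 29.3 j [ 0.11  0.49  1.51 -0.    1.15  1.17] t 5.0 open 32.9 F [-0.2  0.4 -1.1]
   [-0.8207, 0.6568, 0.0046] 0.47 rows 6.3
   [-0.8211, 0.6566, 0.2846] 0.47 rows 1.7
   [-0.8212, 0.6566, 0.3734] 0.47 rows 0.5
```

View pics/w2.png

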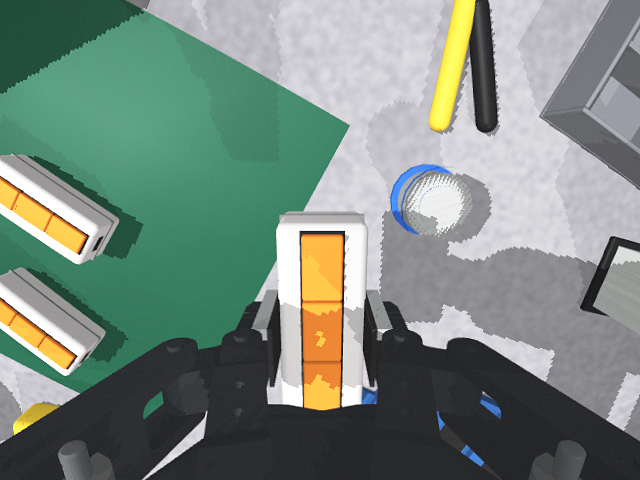

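Call:
{"op": "servo_tool", "data": {"motion": [-0.82, 0.657, 0, 0.47, -0.82, 0.657, 0, 0.47, -0.82, 0.657, 0, 0.47, -0.82, 0.657, 0, 0.47, -0.82, 0.657, 0, 0.47, -0.82, 0.657, 0, 0.47, -0.82, 0.657, 0, 0.47, -0.82, 0.657, 0.28, 0.47, -0.82, 0.657, 0.28, 0.47, -0.82, 0.657, 0.28, 0.47, -0.82, 0.657, 0.28, 0.47, -0.82, 0.657, 0.28, 0.47]}}

```text
clock: 6.0
eef_pos: [0.5003, -0.067, 0.0417]
ee_rot: [0.0, 1.0, 0.01, 0.001]
force: [-0.6, -0.3, -1.6]
opening: 0.0323
```

Run:
```python
from h import *
p,W=cap("wrist");save(p,"w3");h,s,v=hsv(p);z=W[...,2]
m=(h>100)&(h<125)&(s>130)
print("trayrim");blobs(p,W,m&(z>.007)&(z<.013),200)
plan((499.8,-67,17.5,1.1))
```

```text
trayrim
  px [185. 246.] 13547 rect [498.8  -8.1] [168.7 102. ] -88.7 z med 9.3 max 11.8
at [500.8 -67.1  42.2] yaw 1.1 j [-0.35  0.39  1.88  0.    0.87  1.2 ] t 6.0 open 32.6 F [-0.8 -0.6 -0.1]
   [-0.0043, -0.0006, 0.0987] -0.0002 rows 0.6
```

View pics/w3.png

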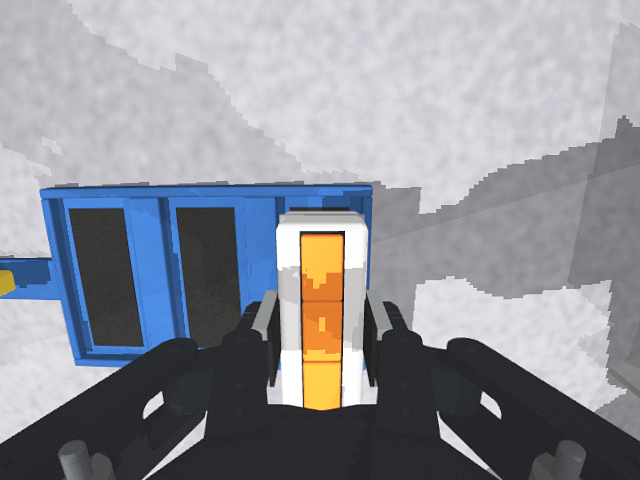

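Call:
{"op": "servo_tool", "data": {"motion": [-0.002, -0.004, 0.05, 0, -0.002, -0.004, 0.075, 0, -0.002, -0.004, 0.098, 0, -0.002, -0.004, 0.098, 0, -0.002, -0.004, 0.098, 0, -0.002, -0.004, 0.098, 0]}}

```text
clock: 6.55
eef_pos: [0.4998, -0.0657, 0.0172]
ee_rot: [0.0, 1.0, 0.009, 0.001]
force: [-0.8, 2.2, 6.2]
opening: 0.0324
```

Call:
{"op": "servo_tool", "data": {"motion": [0, 0, 0, 0, 0, 0, 0, 0, 0, 0, 0, 0, 0, 0, 0, 0, 0, 0, -0.35, 0, 0, 0, -0.35, 0, 0, 0, -0.35, 0, 0, 0, -0.35, 0], "hand": 53}}

```text
clock: 7.22
eef_pos: [0.501, -0.0668, 0.1062]
ee_rot: [0.001, 1.0, 0.009, 0.003]
force: [0.3, -0.3, 0.1]
opening: 0.0454
```

Run:
```python
from h import *
p,W=cap("wrist");h,s,v=hsv(p);z=W[...,2]
print("trayrim");blobs(p,W,(h>100)&(h<125)&(s>130)&(z>.007)&(z<.013),200)
cases("top")
plan((500,150,200,40),(533,356.2,200,83.5),(533,356.2,100,83.5),(533,356.2,9,83.5))
```

```text
trayrim
  px [235. 242.] 10415 rect [498.6  -8.3] [168.  101.9] -89.0 z med 9.3 max 11.8
  px [171. 281.] 137 rect [531.8 355. ] [74.6 13. ] 83.3 z med 32.2 max 41.9
  px [178. 314.] 140 rect [444.1 334. ] [77.  13.3] 77.1 z med 33.0 max 39.8
at [498.3 -65.8 102.9] yaw 1.0 j [-0.35  0.3   1.82 -0.    1.02  1.2 ] t 7.3 open 45.2 F [-0.4 -0.2 -0.3]
   [0.0216, -0.863, -0.3883] -0.6503 rows 5.7
   [0.1677, -1.6855, -0.3883] -1.3753 rows 6.1
   [0.1678, -1.6855, 0.0117] -1.3753 rows 2.4
   [0.1679, -1.6854, 0.3757] -1.3753 rows 2.2
```

Call:
{"op": "servo_tool", "data": {"motion": [0.08, -0.95, -0.38, -0.8, 0.08, -0.95, -0.38, -0.8, 0.08, -0.95, -0.38, -0.8, 0.08, -0.95, -0.38, -0.8, 0.08, -0.95, -0.38, -0.8, 0.08, -0.95, -0.38, -0.8, 0.08, -0.95, -0.38, -0.8, 0.08, -0.95, -0.38, -0.8, 0.08, -0.95, -0.38, -0.8], "hand": 75}}

```text
clock: 8.07
eef_pos: [0.5135, 0.172, 0.1963]
ee_rot: [-0.0, 0.91, 0.414, -0.002]
force: [-0.4, 0.4, -0.5]
opening: 0.0644
```

Run:
```python
from h import *
cases("wrist")
plan((533,356.2,100,83.5),(533,356.2,9,83.5))
```

```text
px [192.  43.] 448 rect [532.8 352.1] [68.9 16. ] 82.6 z med 31.8 max 34.4
  px [135. 133.] 436 rect [445.6 335.9] [77.5 15.9] 77.8 z med 31.5 max 34.5
at [513.5 171.2 196.2] yaw 48.8 j [ 0.12  0.27  1.61 -0.    1.27  0.83] t 8.1 open 64.1 F [0.3 0.8 1.1]
   [0.6098, -0.4277, 0.3837] -0.578 rows 5.0
   [0.6111, -0.4269, 0.7477] -0.578 rows 2.2
```

Call:
{"op": "servo_tool", "data": {"motion": [0.611, -0.428, 0.38, -0.578, 0.611, -0.428, 0.38, -0.578, 0.611, -0.428, 0.38, -0.578, 0.611, -0.428, 0.38, -0.578, 0.611, -0.428, 0.38, -0.578, 0.611, -0.428, 0.38, -0.578, 0.611, -0.428, 0.735, -0.578, 0.611, -0.428, 0.735, -0.578, 0.611, -0.428, 0.735, -0.578, 0.611, -0.428, 0.735, -0.578, 0.611, -0.428, 0.735, -0.578, 0.611, -0.428, 0.735, -0.578]}}

```text
clock: 9.12
eef_pos: [0.5362, 0.3572, 0.0171]
ee_rot: [0.001, 0.746, 0.666, 0.002]
force: [-0.4, -0.1, 0.1]
opening: 0.0637
```

Call:
{"op": "servo_tool", "data": {"motion": [0, 0, 0, 0, 0, 0, 0, 0, 0, 0, 0, 0, 0, 0, 0, 0, 0, 0, 0, 0, 0, 0, 0, 0], "hand": 20}}

```text
clock: 9.62
eef_pos: [0.5354, 0.3579, 0.017]
ee_rot: [0.001, 0.745, 0.667, 0.002]
force: [0.5, -1.1, 7.7]
opening: 0.0324
```

Call:
{"op": "servo_tool", "data": {"motion": [0, 0, -0.4, 0, 0, 0, -0.4, 0, 0, 0, -0.4, 0, -0.4, 0.1, -0.4, 0.9, -0.4, 0.1, -0.4, 0.9, -0.4, 0.1, -0.4, 0.9, -0.4, 0.1, -0.4, 0.9, -0.4, 0.1, -0.4, 0.9, -0.4, 0.1, -0.4, 0.9, -0.4, 0.1, -0.4, 0.9, -0.4, 0.1, -0.4, 0.9, -0.4, 0.1, -0.4, 0.9]}}

```text
clock: 10.62
eef_pos: [0.5479, 0.2553, 0.1151]
ee_rot: [-0.0, 0.967, 0.255, 0.0]
force: [-0.3, -0.2, -1.2]
opening: 0.0323
```

Run:
```python
from h import *
p,W=held()
plan((498.8,-8.2,110,1.2),(498.8,-8.2,45,1.2),(499.8,-67,17.8,1.1))
```

```text
held px 4239 tool rect [0.  0.9] [76.2 15.6] 0.1 z med -15.3 x range [-35.1  37.7] pitch z vs x slope -0.003
at [547.9 255.3 115. ] yaw 29.8 j [ 0.25  0.45  1.55 -0.    1.14  1.3 ] t 10.7 open 32.4 F [ 0.5  1.1 -1.6]
   [-0.6935, 0.8176, 0.0199] 0.4759 rows 6.4
   [-0.6936, 0.8175, 0.2799] 0.4759 rows 1.6
   [-0.8069, 1.0237, 0.3887] 0.4775 rows 1.6
```

Call:
{"op": "servo_tool", "data": {"motion": [-0.693, 0.818, 0.02, 0.476, -0.693, 0.818, 0.02, 0.476, -0.693, 0.818, 0.02, 0.476, -0.693, 0.818, 0.02, 0.476, -0.693, 0.818, 0.02, 0.476, -0.693, 0.818, 0.02, 0.476, -0.693, 0.818, 0.02, 0.476, -0.693, 0.818, 0.28, 0.476, -0.693, 0.818, 0.28, 0.476, -0.693, 0.818, 0.28, 0.476, -0.693, 0.818, 0.28, 0.476, -0.693, 0.818, 0.28, 0.476]}}

```text
clock: 11.67
eef_pos: [0.4996, -0.0081, 0.0458]
ee_rot: [0.0, 1.0, 0.01, 0.001]
force: [0.6, -0.4, -0.7]
opening: 0.0322
```

Run:
```python
from h import *
p,W=cap("wrist");h,s,v=hsv(p);z=W[...,2]
blobs(p,W,(h>100)&(h<125)&(s>130)&(z>.007)&(z<.013),200)
plan((498.8,-8.2,21.3,1.2))
```

```text
px [302. 228.] 10460 rect [507.1  -8. ] [168.4  85. ] -88.9 z med 9.4 max 11.8
at [500.   -8.1  46.2] yaw 1.2 j [-0.24  0.38  1.89  0.    0.88  1.31] t 11.7 open 32.5 F [ 0.8  0.  -2.5]
   [-0.0052, 0.0001, 0.0995] -0.0001 rows 0.6
```

Call:
{"op": "servo_tool", "data": {"motion": [-0.003, 0, 0.05, 0, -0.003, 0, 0.075, 0, -0.003, 0, 0.1, 0, -0.003, 0, 0.1, 0, -0.003, 0, 0.1, 0, -0.003, 0, 0.1, 0]}}

```text
clock: 12.22
eef_pos: [0.4987, -0.0081, 0.0204]
ee_rot: [0.0, 1.0, 0.01, 0.001]
force: [-0.3, 2.4, 4.4]
opening: 0.0325
```

Call:
{"op": "servo_tool", "data": {"motion": [0, 0, 0, 0, 0, 0, 0, 0, 0, 0, 0, 0, 0, 0, 0, 0, 0, 0, -0.4, 0, 0, 0, -0.4, 0, 0, 0, -0.4, 0, 0, 0, -0.4, 0, -0.1, -0.98, -0.6, -0.7, -0.1, -0.98, -0.6, -0.7, -0.1, -0.98, -0.6, -0.7, -0.1, -0.98, -0.6, -0.7], "hand": 53}}

```text
clock: 13.22
eef_pos: [0.4771, 0.155, 0.152]
ee_rot: [-0.0, 0.966, 0.259, -0.001]
force: [0.6, 0.9, -0.0]
opening: 0.0451
```

Call:
{"op": "servo_tool", "data": {"motion": [0, -0.25, 0, -0.5, 0, -0.25, 0, -0.5, 0, -0.25, 0, -0.5, 0, -0.25, 0, -0.5, 0, -0.25, 0, -0.5], "hand": 75}}

```text
clock: 13.63
eef_pos: [0.4461, 0.2087, 0.1516]
ee_rot: [-0.0, 0.866, 0.501, -0.001]
force: [-0.2, 0.1, -0.5]
opening: 0.0642
```

Run:
```python
from h import *
p,W=cases("wrist")
plan((446,336,100,78),(446,336,11,78))
```

```text
px [230.  83.] 537 rect [445.2 336.4] [78.4 15.6] 77.1 z med 31.8 max 34.3
  px [478. 426.] 315 rect [483.2  -8.8] [28.  15.8] 0.1 z med 36.7 max 38.3
  px [503. 464.] 422 rect [485.8 -65.9] [33.4 16.9] -0.1 z med 36.6 max 38.4
at [446.4 208.3 151.8] yaw 59.8 j [ 0.21  0.23  1.78 -0.    1.13  0.74] t 13.7 open 63.7 F [-0.2  0.2  0.2]
   [0.4411, -0.2578, 0.2068] -0.3026 rows 3.3
   [0.4415, -0.2574, 0.5628] -0.3026 rows 2.1
```

Call:
{"op": "servo_tool", "data": {"motion": [0.441, -0.26, 0.2, -0.3, 0.441, -0.26, 0.2, -0.3, 0.441, -0.26, 0.2, -0.3, 0.441, -0.26, 0.2, -0.3, 0.441, -0.26, 0.2, -0.3, 0.441, -0.26, 0.56, -0.3, 0.441, -0.26, 0.56, -0.3, 0.441, -0.26, 0.56, -0.3, 0.441, -0.26, 0.56, -0.3, 0.441, -0.26, 0.56, -0.3]}}

```text
clock: 14.52
eef_pos: [0.4473, 0.3354, 0.0137]
ee_rot: [0.0, 0.779, 0.627, -0.0]
force: [1.3, 0.8, 0.3]
opening: 0.0641
```

Call:
{"op": "servo_tool", "data": {"motion": [0, 0, 0, 0, 0, 0, 0, 0, 0, 0, 0, 0, 0, 0, 0, 0, 0, 0, 0, 0, 0, 0, 0, 0], "hand": 20}}

```text
clock: 15.02
eef_pos: [0.4482, 0.3368, 0.0153]
ee_rot: [0.001, 0.779, 0.628, 0.002]
force: [-0.6, -1.3, 7.6]
opening: 0.0324
```

Call:
{"op": "servo_tool", "data": {"motion": [0, 0, -0.4, 0, 0, 0, -0.4, 0, 0, 0, -0.4, 0, -0.4, 0.1, -0.4, 0.9, -0.4, 0.1, -0.4, 0.9, -0.4, 0.1, -0.4, 0.9, -0.4, 0.1, -0.4, 0.9, -0.4, 0.1, -0.4, 0.9, -0.4, 0.1, -0.4, 0.9, -0.4, 0.1, -0.4, 0.9, -0.4, 0.1, -0.4, 0.9, -0.4, 0.1, -0.4, 0.9]}}

```text
clock: 16.02
eef_pos: [0.45, 0.2331, 0.1138]
ee_rot: [-0.0, 0.979, 0.204, 0.001]
force: [-0.3, -0.1, -2.0]
opening: 0.0327
```

Run:
```python
from h import *
p,W=held()
plan((497.5,49.8,110,1.2),(497.5,49.8,45,1.2))
```

```text
held px 3363 tool rect [-0.4  0.9] [76.8 15.6] 0.1 z med -16.9 x range [-35.3  37.8] pitch z vs x slope -0.005
at [450.  233.2 113.7] yaw 23.8 j [ 0.26  0.29  1.8  -0.    1.05  1.41] t 16.1 open 32.4 F [ 0.8  0.2 -2. ]
   [-0.1226, 0.7478, 0.0148] 0.3772 rows 4.5
   [-0.123, 0.7477, 0.2748] 0.3772 rows 1.6
```

Call:
{"op": "servo_tool", "data": {"motion": [-0.123, 0.748, 0.01, 0.377, -0.123, 0.748, 0.01, 0.377, -0.123, 0.748, 0.01, 0.377, -0.123, 0.748, 0.01, 0.377, -0.123, 0.748, 0.01, 0.377, -0.123, 0.748, 0.01, 0.377, -0.123, 0.748, 0.01, 0.377, -0.123, 0.748, 0.275, 0.377, -0.123, 0.748, 0.275, 0.377, -0.123, 0.748, 0.275, 0.377, -0.123, 0.748, 0.275, 0.377, -0.123, 0.748, 0.275, 0.377]}}

```text
clock: 17.07
eef_pos: [0.4976, 0.0504, 0.0452]
ee_rot: [0.0, 1.0, 0.011, 0.001]
force: [0.4, 0.1, -1.0]
opening: 0.0322
```

Run:
```python
from h import *
plan((497.5,49.8,20.0,1.2))
```

```text
at [497.6  50.4  45.2] yaw 1.2 j [-0.12  0.38  1.88  0.    0.88  1.43] t 17.1 open 32.2 F [ 0.4  0.1 -1. ]
   [-0.0007, 0.0024, 0.1009] 0.0007 rows 0.6
```

Call:
{"op": "servo_tool", "data": {"motion": [0, 0.002, 0.05, 0, 0, 0.002, 0.075, 0, 0, 0.002, 0.1, 0, 0, 0.002, 0.1, 0, 0, 0.002, 0.1, 0, 0, 0.002, 0.1, 0]}}

```text
clock: 17.57
eef_pos: [0.4972, 0.0491, 0.0194]
ee_rot: [0.0, 1.0, 0.01, 0.0]
force: [-0.4, 0.3, -1.1]
opening: 0.0328
```

Call:
{"op": "servo_tool", "data": {"motion": [0, 0, 0, 0, 0, 0, 0, 0, 0, 0, 0, 0, 0, 0, 0, 0, 0, 0, -0.4, 0, 0, 0, -0.4, 0, 0, 0, -0.4, 0, 0.04, 0.22, -1, 0, 0.04, 0.22, -1, 0, 0.04, 0.22, -1, 0, 0.04, 0.22, -1, 0, 0.04, 0.22, -1, 0], "hand": 53}}

```text
clock: 18.57
eef_pos: [0.5118, -0.0084, 0.2766]
ee_rot: [0.002, 1.0, 0.009, 0.007]
force: [0.6, -0.1, -0.6]
opening: 0.0451
```

Run:
```python
from h import *
print("cases");p,W=cases("wrist");save(p,"w4");h,s,v=hsv(p);z=W[...,2]
print("tray");blobs(p,W,(h>100)&(h<125)&(s>130)&(z>.0)&(z<.013)&(W[...,1]<.16),1500)
print("red");blobs(p,W,((h<5)|(h>175))&(s>150)&(z>.14)&(z<.17),50)
print("collar");blobs(p,W,(z>.088)&(z<.099)&(W[...,0]>.6)&(W[...,1]>-.12)&(W[...,1]<.05),100)
plan((640,-50,300,1.2))
```

```text
cases
  px [268. 227.] 977 rect [497.7  47.9] [76.4 15.2] 1.1 z med 36.3 max 39.0
  px [320. 227.] 975 rect [498.8  -9.2] [75.9 15. ] 1.3 z med 36.3 max 39.0
  px [373. 227.] 975 rect [499.5 -67. ] [76.8 15.6] 0.7 z med 36.5 max 39.0
tray
  px [309. 217.] 5336 rect [496.6  26.4] [237.6 104. ] -88.8 z med 9.0 max 12.3
red
  px [383.   4.] 203 rect [679.7 -49.2] [16.8  6.4] 83.7 z med 149.7 max 153.3
collar
  px [369.  31.] 2315 rect [686.3 -49.1] [49.1 48.5] 15.3 z med 92.6 max 98.9
at [510.3  -7.2 273.2] yaw 1.0 j [-0.23  0.16  1.56 -0.    1.41  1.32] t 18.6 open 45.2 F [-0.6  0.2 -0.3]
   [0.5165, 0.1807, -0.1025] -0.0027 rows 3.3
```

View pics/w4.png

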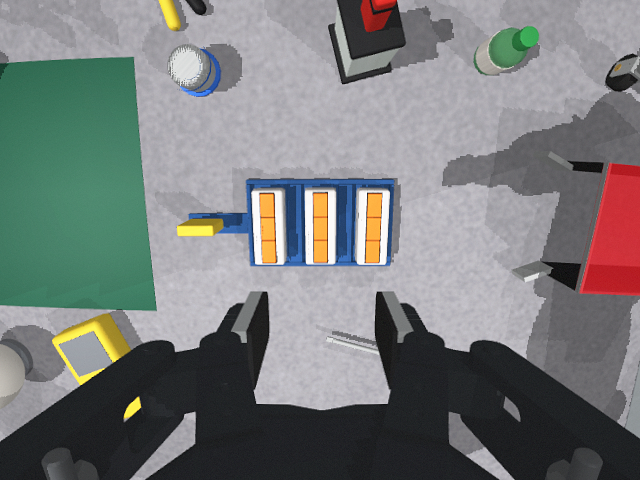

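All three cases are seated in their pockets, at pixels (268,227), (320,227) and (373,227). The stand with the small roller is at (370,30), so I'll measure it next.

Call:
{"op": "servo_tool", "data": {"motion": [0.44, 0.18, -0.11, -0.2, 0.44, 0.18, -0.11, -0.2, 0.44, 0.18, -0.11, -0.2, 0.44, 0.18, -0.11, -0.2, 0.44, 0.18, -0.11, -0.2, 0.44, 0.18, -0.11, -0.2], "hand": 75}}

```text
clock: 19.12
eef_pos: [0.6179, -0.048, 0.2944]
ee_rot: [-0.001, 0.993, 0.114, -0.002]
force: [-0.7, -0.1, 0.4]
opening: 0.0639
```

Run:
```python
from h import *
p,W=cap("wrist");h,s,v=hsv(p);z=W[...,2]
r=((h<5)|(h>175))&(s>150)&(W[...,0]>.6)&(W[...,1]>-.12)&(W[...,1]<.05)
print("red");blobs(p,W,r,50)
print("redtop");blobs(p,W,r&(z>.147),50)
print("collar");blobs(p,W,(z>.088)&(z<.096)&~r&(W[...,0]>.6)&(W[...,1]>-.12)&(W[...,1]<.05),100)
q=W[r&(z>.147)]; 
plan((688,-49.5,230,13),(688,-49.5,125,13))
```

```text
red
  px [341. 145.] 625 rect [689. -48.] [21.8 16.1] 14.4 z med 152.2 max 154.5
redtop
  px [342. 145.] 591 rect [689.2 -48.2] [21.7 16.1] 16.4 z med 152.2 max 154.5
collar
  px [338. 145.] 2429 rect [689.1 -48.1] [54.1 48.2] 15.5 z med 92.5 max 95.0
at [617.6 -47.8 295.1] yaw 13.1 j [-0.26  0.36  1.24  0.    1.54  1.08] t 19.2 open 64.4 F [-1.1 -0.7 -0.8]
   [0.2735, 0.0712, 0.2594] 0.0023 rows 2.3
   [0.2746, 0.0718, 0.6794] 0.0023 rows 2.5
```

Call:
{"op": "servo_tool", "data": {"motion": [0.278, 0.067, 0.25, -0.038, 0.278, 0.067, 0.25, -0.038, 0.278, 0.067, 0.25, -0.038, 0.278, 0.067, 0.25, -0.038, 0.278, 0.067, 0.25, -0.038, 0.278, 0.067, 0.25, -0.038]}}

```text
clock: 19.67
eef_pos: [0.6896, -0.0487, 0.2359]
ee_rot: [0.0, 0.991, 0.134, 0.001]
force: [-0.2, 1.1, 0.2]
opening: 0.0641
```

Run:
```python
from h import *
plan((689.1,-48.1,102,15.4))
```

```text
at [689.6 -48.7 235.9] yaw 15.4 j [-0.23  0.51  1.14 -0.    1.48  1.07] t 19.7 open 64.1 F [-0.2  1.1  0.2]
   [-0.0019, -0.0033, 0.5354] 0.0004 rows 3.2
```

Call:
{"op": "servo_tool", "data": {"motion": [0, -0.002, 0.13, 0, 0, -0.002, 0.26, 0, 0, -0.002, 0.4, 0, 0, -0.002, 0.535, 0, 0, -0.002, 0.535, 0, 0, -0.002, 0.535, 0, 0, -0.002, 0.535, 0]}}

```text
clock: 20.25
eef_pos: [0.6916, -0.049, 0.104]
ee_rot: [0.001, 0.991, 0.134, 0.002]
force: [0.5, 0.1, 0.0]
opening: 0.0641
```

Call:
{"op": "servo_tool", "data": {"motion": [0, 0, 0, 0, 0, 0, 0, 0, 0, 0, 0, 0, 0, 0, 0, 0, 0, 0, 0, 0, 0, 0, 0, 0, 0, 0, 0, 0, 0, 0, 0, 0], "hand": 5}}

```text
clock: 20.92
eef_pos: [0.691, -0.0487, 0.1019]
ee_rot: [0.0, 0.991, 0.134, 0.001]
force: [-0.9, -0.3, 6.7]
opening: 0.0153
```

Run:
```python
from h import *
p,W=cases("top")
plan((689.1,-48.1,210,15.4),(500,-67,220,1.2))
```

```text
at [691.  -48.7 101.9] yaw 15.4 j [-0.23  0.61  1.32  0.    1.21  1.07] t 21.0 open 15.5 F [-0.2  1.3  6.5]
   [-0.0059, -0.0038, -0.4326] 0.0002 rows 2.6
   [-0.7551, -0.1319, -0.4743] 0.2369 rows 4.6
```

Call:
{"op": "servo_tool", "data": {"motion": [0, 0, -0.05, 0, 0, 0, -0.12, 0, 0, 0, -0.2, 0, 0, 0, -0.28, 0, 0, 0, -0.36, 0, 0, 0, -0.44, 0, 0, 0, -0.48, 0, 0, 0, -0.48, 0, 0, 0, -0.48, 0]}}

```text
clock: 21.72
eef_pos: [0.6902, -0.0486, 0.2203]
ee_rot: [0.0, 0.991, 0.134, 0.0]
force: [-0.5, -0.6, -1.4]
opening: 0.0156
```

Run:
```python
from h import *
p,W=cap("scene");save(p[120:360,150:470],"s2")
plan((471,-67,220,1.2),(471,-67,130,1.2))
```

```text
at [689.6 -48.5 219.1] yaw 15.4 j [-0.23  0.52  1.17 -0.    1.45  1.07] t 21.8 open 15.6 F [-0.8 -0.3 -2.3]
   [-0.8628, -0.1608, -0.0022] 0.2368 rows 5.3
   [-0.8622, -0.1605, 0.3578] 0.2368 rows 2.2
```

View pics/s2.png

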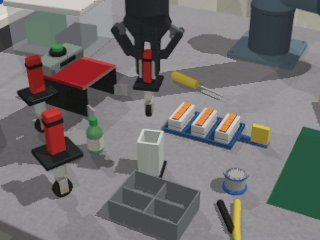

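The roller is out of its sleeve and hanging upright in the gripper, and the three cases are in the tray.

Call:
{"op": "servo_tool", "data": {"motion": [-0.855, -0.16, 0, 0.237, -0.855, -0.16, 0, 0.237, -0.855, -0.16, 0, 0.237, -0.855, -0.16, 0, 0.237, -0.855, -0.16, 0, 0.237, -0.855, -0.16, 0, 0.237, -0.855, -0.16, 0.28, 0.237, -0.855, -0.16, 0.28, 0.237, -0.855, -0.16, 0.28, 0.237, -0.855, -0.16, 0.28, 0.237]}}

```text
clock: 22.6
eef_pos: [0.472, -0.0662, 0.1486]
ee_rot: [-0.001, 1.0, 0.01, -0.003]
force: [-0.7, 0.2, -0.7]
opening: 0.0155
```

Run:
```python
from h import *
plan((473,-66.5,116.5,1.2),(530,-65.3,116.5,1.2))
```

```text
at [472.  -66.2 148.6] yaw 1.2 j [-0.37  0.21  1.82  0.    1.12  1.18] t 22.6 open 15.5 F [-0.7  0.2 -0.7]
   [0.0048, 0.0015, 0.1282] -0.0003 rows 0.8
   [0.2328, 0.0014, 0.127] -0.0003 rows 1.4
```

Call:
{"op": "servo_tool", "data": {"motion": [0.005, 0, 0.03, 0, 0.005, 0, 0.06, 0, 0.005, 0, 0.08, 0, 0.005, 0, 0.1, 0, 0.005, 0, 0.1, 0, 0.005, 0, 0.1, 0]}}

```text
clock: 23.1
eef_pos: [0.4747, -0.0667, 0.1251]
ee_rot: [-0.0, 1.0, 0.01, -0.0]
force: [-0.2, -0.4, -0.3]
opening: 0.0151
```

Call:
{"op": "servo_tool", "data": {"motion": [0, 0, 0.01, 0, 0, 0, 0.02, 0, 0, 0, 0.028, 0, 0, 0, 0.028, 0, 0, 0, 0.028, 0]}}

```text
clock: 23.52
eef_pos: [0.4752, -0.067, 0.1187]
ee_rot: [0.0, 1.0, 0.01, 0.001]
force: [-0.7, 0.4, 3.8]
opening: 0.0154
```

Call:
{"op": "servo_tool", "data": {"motion": [0, 0, 0.008, 0, 0.02, 0, 0.008, 0, 0.04, 0, 0.008, 0, 0.06, 0, 0.008, 0, 0.08, 0, 0.008, 0, 0.1, 0, 0.008, 0, 0.12, 0, 0.008, 0, 0.14, 0, 0.008, 0, 0.16, 0, 0.008, 0, 0.18, 0, 0.008, 0, 0.2, 0, 0.008, 0, 0.22, 0, 0.008, 0]}}

```text
clock: 24.52
eef_pos: [0.5304, -0.0657, 0.1163]
ee_rot: [0.0, 1.0, 0.01, 0.0]
force: [-0.6, -1.5, 3.9]
opening: 0.0155
```

Call:
{"op": "servo_tool", "data": {"motion": [-0.02, 0, 0, 0, -0.04, 0, 0, 0, -0.06, 0, 0, 0, -0.08, 0, 0, 0, -0.1, 0, 0, 0, -0.12, 0, 0, 0, -0.14, 0, 0, 0, -0.16, 0, 0, 0, -0.18, 0, 0, 0, -0.2, 0, 0, 0, -0.22, 0, 0, 0, -0.22, 0, 0, 0]}}

```text
clock: 25.52
eef_pos: [0.4735, -0.0667, 0.1161]
ee_rot: [0.0, 1.0, 0.01, -0.001]
force: [-0.0, -1.3, 4.6]
opening: 0.0154
```

Run:
```python
from h import *
plan((475,-66.5,150,1.2),(474.2,-8.7,150,1.2),(474.2,-8.7,125,1.2))
```

```text
at [473.5 -66.7 116.1] yaw 1.2 j [-0.37  0.25  1.86 -0.    1.03  1.18] t 25.5 open 15.4 F [-0.  -1.3  4.6]
   [0.0057, -0.0008, -0.1355] -0.0002 rows 0.8
   [0.0073, -0.2321, -0.1355] -0.0002 rows 1.4
   [0.0075, -0.2321, -0.0355] -0.0002 rows 0.6
```

Call:
{"op": "servo_tool", "data": {"motion": [0, 0, -0.135, 0, 0, 0, -0.135, 0, 0.007, -0.232, -0.135, 0, 0.007, -0.232, -0.135, 0, 0.007, -0.232, -0.135, 0, 0.007, -0.232, -0.08, 0, 0.007, -0.232, -0.04, 0, 0.007, -0.232, -0.02, 0, 0.007, -0.232, -0.01, 0, 0.007, -0.232, 0, 0, 0.007, -0.232, 0, 0]}}

```text
clock: 26.43
eef_pos: [0.4755, -0.0087, 0.1162]
ee_rot: [-0.0, 1.0, 0.01, 0.0]
force: [-0.4, 2.4, 4.5]
opening: 0.0149
```

Call:
{"op": "servo_tool", "data": {"motion": [0.02, 0, 0, 0, 0.04, 0, 0, 0, 0.06, 0, 0, 0, 0.08, 0, 0, 0, 0.1, 0, 0, 0, 0.12, 0, 0, 0, 0.14, 0, 0, 0, 0.16, 0, 0, 0, 0.18, 0, 0, 0, 0.2, 0, 0, 0, 0.22, 0, 0, 0, 0.22, 0, 0, 0]}}

```text
clock: 27.43
eef_pos: [0.5317, -0.0077, 0.1164]
ee_rot: [0.0, 1.0, 0.01, 0.001]
force: [-0.2, 0.6, 4.0]
opening: 0.0153
```

Call:
{"op": "servo_tool", "data": {"motion": [-0.02, 0, 0, 0, -0.04, 0, 0, 0, -0.06, 0, 0, 0, -0.08, 0, 0, 0, -0.1, 0, 0, 0, -0.12, 0, 0, 0, -0.14, 0, 0, 0, -0.16, 0, 0, 0, -0.18, 0, 0, 0, -0.2, 0, 0, 0, -0.22, 0, 0, 0, -0.22, 0, 0, 0]}}

```text
clock: 28.43
eef_pos: [0.474, -0.0088, 0.1161]
ee_rot: [0.0, 1.0, 0.01, -0.001]
force: [-0.2, -1.1, 4.1]
opening: 0.0155
```

Run:
```python
from h import *
plan((473.2,48.4,116,1.2))
```

```text
at [474.   -8.8 116.1] yaw 1.2 j [-0.25  0.24  1.87 -0.    1.03  1.3 ] t 28.4 open 15.5 F [-0.2 -1.1  4.1]
   [0.0014, -0.2286, 0.0004] -0.0001 rows 1.4
```

Call:
{"op": "servo_tool", "data": {"motion": [0, 0, -0.135, 0, 0, 0, -0.135, 0, 0.003, -0.23, -0.135, 0, 0.003, -0.23, -0.135, 0, 0.003, -0.23, -0.135, 0, 0.003, -0.23, -0.08, 0, 0.003, -0.23, -0.04, 0, 0.003, -0.23, -0.02, 0, 0.003, -0.23, -0.01, 0, 0.003, -0.23, 0, 0, 0.003, -0.23, 0, 0]}}

```text
clock: 29.35
eef_pos: [0.4752, 0.0486, 0.1163]
ee_rot: [-0.0, 1.0, 0.01, 0.0]
force: [0.4, 1.2, 4.2]
opening: 0.0154
```

Call:
{"op": "servo_tool", "data": {"motion": [0.02, 0, 0, 0, 0.04, 0, 0, 0, 0.06, 0, 0, 0, 0.08, 0, 0, 0, 0.1, 0, 0, 0, 0.12, 0, 0, 0, 0.14, 0, 0, 0, 0.16, 0, 0, 0, 0.18, 0, 0, 0, 0.2, 0, 0, 0, 0.22, 0, 0, 0, 0.22, 0, 0, 0]}}

```text
clock: 30.35
eef_pos: [0.5313, 0.0498, 0.1164]
ee_rot: [0.0, 1.0, 0.01, 0.001]
force: [0.4, 0.3, 4.9]
opening: 0.0152
```

Call:
{"op": "servo_tool", "data": {"motion": [-0.02, 0, 0, 0, -0.04, 0, 0, 0, -0.06, 0, 0, 0, -0.08, 0, 0, 0, -0.1, 0, 0, 0, -0.12, 0, 0, 0, -0.14, 0, 0, 0, -0.16, 0, 0, 0, -0.18, 0, 0, 0, -0.2, 0, 0, 0, -0.22, 0, 0, 0, -0.22, 0, 0, 0]}}

```text
clock: 31.35
eef_pos: [0.4735, 0.0488, 0.1161]
ee_rot: [0.0, 1.0, 0.01, -0.001]
force: [0.1, -0.7, 4.4]
opening: 0.0153
```

Call:
{"op": "servo_tool", "data": {"motion": [0, 0, -0.3, 0, 0, 0, -0.3, 0, 0, 0, -0.42, 0, 0, 0, -0.42, 0, 0.3, 0.39, -0.42, -0.1, 0.3, 0.39, -0.42, -0.1, 0.3, 0.39, -0.42, -0.1, 0.3, 0.39, -0.42, -0.1, 0.3, 0.39, -0.42, -0.1]}}

```text
clock: 32.1
eef_pos: [0.5517, -0.0486, 0.2188]
ee_rot: [-0.001, 0.998, 0.061, -0.002]
force: [-0.8, 1.0, -2.5]
opening: 0.0153
```

Run:
```python
from h import *
s=state();p,W=cap("wrist");save(p,"w5");h,sa,v=hsv(p);z=W[...,2]
m=(h>5)&(h<20)&(sa>140)&(z<.06)
print("wrist");blobs(p,W,m,60)
p,W=cap("top");h,sa,v=hsv(p);z=W[...,2];print("top");blobs(p,W,(h>5)&(h<20)&(sa>140)&(z<.06)&(z>.02),30)
plan((689.6,-48.5,222,15.4))
```

```text
wrist
top
at [550.6 -46.5 219.5] yaw 7.2 j [-0.29  0.27  1.54  0.    1.33  1.16] t 32.2 open 14.9 F [ 0.1  0.3 -0.8]
   [0.5508, 0.0771, -0.0122] -0.1373 rows 3.3
```

View pics/w5.png

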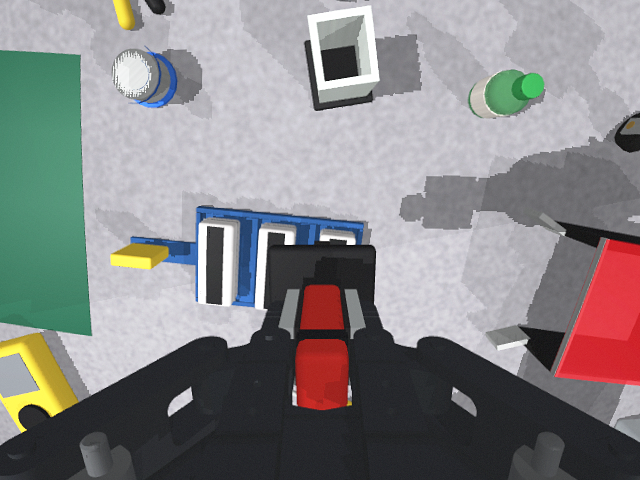

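Run:
```python
from h import *
p,W=cap("wrist")
for r,c in((225,217),(260,215),(290,213),(260,204),(260,226),(250,275),(285,270),(240,337)): print((r,c),p[r,c],(W[r,c]*1e3).round(1))
p,W=cap("scene");save(cv2.resize(p[215:285,300:430],None,fx=5,fy=5,interpolation=cv2.INTER_CUBIC),"s3")
```

```text
(225, 217) [162 162 163] [536.3  49.9  32.4]
(260, 215) [63 62 63] [502.1  49.7  34. ]
(290, 213) [61 60 60] [471.2  50.2  34.8]
(260, 204) [254 254 255] [500.5  60.6  33.1]
(260, 226) [255 255 255] [503.8  38.9  34.9]
(250, 275) [49 48 45] [nan nan nan]
(285, 270) [46 45 45] [555.6 -23.2 209.8]
(240, 337) [53 52 50] [536.4 -63.5  34.3]
```

View pics/s3.png

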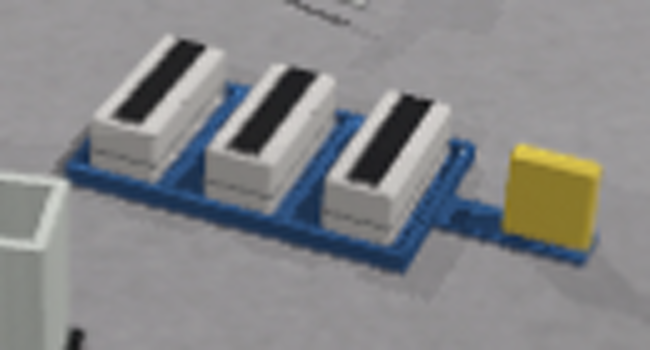

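All nine sections show as flush dark slots at case-top height. Next I'll hang the roller back in its stand.

Call:
{"op": "servo_tool", "data": {"motion": [0.552, 0.077, -0.03, -0.137, 0.552, 0.077, -0.03, -0.137, 0.552, 0.077, -0.03, -0.137, 0.552, 0.077, -0.03, -0.137, 0.552, 0.077, -0.03, -0.137, 0.552, 0.077, -0.03, -0.137, 0.552, 0.077, -0.03, -0.137]}}

```text
clock: 32.88
eef_pos: [0.6897, -0.048, 0.2285]
ee_rot: [-0.0, 0.991, 0.135, -0.001]
force: [0.2, -0.8, -0.6]
opening: 0.015
```

Run:
```python
from h import *
plan((690.5,-48.7,180,15.4),(690.5,-48.7,103,15.4))
```

```text
at [689.7 -48.  228.5] yaw 15.5 j [-0.23  0.52  1.15 -0.    1.47  1.07] t 32.9 open 15.0 F [ 0.2 -0.8 -0.6]
   [0.0025, 0.0038, 0.1941] 0.0011 rows 1.2
   [0.003, 0.004, 0.5021] 0.0011 rows 1.8
```

Call:
{"op": "servo_tool", "data": {"motion": [0.002, 0.002, 0.1, 0, 0.002, 0.002, 0.18, 0, 0.002, 0.002, 0.25, 0, 0.002, 0.002, 0.32, 0, 0.002, 0.002, 0.38, 0, 0.002, 0.002, 0.43, 0, 0.002, 0.002, 0.47, 0, 0.002, 0.002, 0.49, 0, 0.002, 0.002, 0.5, 0, 0.002, 0.002, 0.5, 0, 0.002, 0.002, 0.5, 0]}}

```text
clock: 33.8
eef_pos: [0.6922, -0.0495, 0.1046]
ee_rot: [0.0, 0.991, 0.134, 0.001]
force: [-0.0, 0.8, -1.6]
opening: 0.0149
```

Call:
{"op": "servo_tool", "data": {"motion": [0, 0, 0.012, 0, 0, 0, 0.012, 0, 0, 0, 0.012, 0]}}

```text
clock: 34.05
eef_pos: [0.6929, -0.0496, 0.1019]
ee_rot: [0.0, 0.991, 0.134, 0.001]
force: [0.7, 0.0, 3.8]
opening: 0.0152
```

Call:
{"op": "servo_tool", "data": {"motion": [0, 0, 0, 0, 0, 0, 0, 0, 0, 0, 0, 0, 0, 0, 0, 0, 0, 0, 0, 0, 0, 0, -0.15, 0, 0, 0, -0.3, 0, 0, 0, -0.5, 0, 0, 0, -0.6, 0, -0.4, 0, -0.75, 0, -0.4, 0, -0.75, 0, -0.4, 0, -0.75, 0], "hand": 60}}

```text
clock: 35.05
eef_pos: [0.5933, -0.0765, 0.2905]
ee_rot: [0.001, 0.991, 0.134, 0.001]
force: [1.0, -0.9, 0.7]
opening: 0.0512
```

Run:
```python
from h import *
p,W=cap("wrist");save(p,"w6");h,s,v=hsv(p);z=W[...,2]
r=((h<5)|(h>175))&(s>150)&(W[...,0]>.6)&(W[...,1]>-.12)&(W[...,1]<.05)
print("red");blobs(p,W,r,50)
print("collar");blobs(p,W,(z>.085)&(z<.1)&~r&(W[...,0]>.6)&(W[...,1]>-.12)&(W[...,1]<.05),100)
plan((420,60,250,1.2))
```

```text
red
  px [322. 103.] 729 rect [695.8 -49.6] [31.9 15.6] 15.1 z med 152.0 max 154.5
collar
  px [322. 110.] 2599 rect [692.  -50.3] [53.8 49.9] 15.2 z med 92.5 max 95.8
at [591.3 -77.3 292.3] yaw 15.4 j [-0.32  0.31  1.32 -0.    1.51  0.99] t 35.1 open 51.3 F [-1.2  0.1  1.2]
   [-0.5153, -0.7116, 0.1666] 0.236 rows 5.4
```

Call:
{"op": "servo_tool", "data": {"motion": [-0.3, 0.95, -0.1, 0.24, -0.3, 0.95, -0.1, 0.24, -0.3, 0.95, -0.1, 0.24, -0.3, 0.95, -0.1, 0.24, -0.3, 0.95, -0.1, 0.24, -0.3, 0.95, -0.1, 0.24, -0.3, 0.95, -0.1, 0.24, -0.3, 0.95, -0.1, 0.24]}}

```text
clock: 35.77
eef_pos: [0.5856, -0.3275, 0.3122]
ee_rot: [-0.0, 1.0, 0.007, -0.0]
force: [-0.3, 0.0, -0.4]
opening: 0.0513
```

Run:
```python
from h import *
p,W=cap("wrist");save(p,"w7");h,s,v=hsv(p);z=W[...,2]
nr=(W[...,0]>.4)&(W[...,0]<.6)&(W[...,1]<-.24)&(W[...,1]>-.48)
print("roof");blobs(p,W,((h<5)|(h>175))&(s>120)&(z>.078)&(z<.09)&nr,300)
print("rear");blobs(p,W,(z>.105)&(z<.118)&nr,300)
print("button");blobs(p,W,(h>45)&(h<80)&(s>120)&(z>.116)&nr,50)
print("low");blobs(p,W,(z>.01)&(z<.075)&nr,60)
plan((495.9,125.8,200,91.2))
```

```text
roof
  px [327. 279.] 10448 rect [ 508.4 -363.1] [158.4 134.6] 87.8 z med 82.5 max 87.2
rear
  px [401. 272.] 3986 rect [ 507.2 -412.8] [133.1  61.7] -2.1 z med 112.4 max 117.9
button
  px [412. 298.] 229 rect [ 547.7 -392.5] [118.1  12.5] 37.0 z med 134.0 max 328.8
low
  px [344. 218.] 1625 rect [ 572.5 -350.5] [192.   15.2] 85.4 z med 41.7 max 75.0
  px [270. 311.] 181 rect [ 446.1 -262.7] [26.8  6.5] -69.1 z med 27.7 max 31.2
at [ 585.9 -325.6  312.4] yaw 0.9 j [-0.67  0.45  1.06  0.    1.63  0.88] t 35.8 open 51.1 F [0.1 0.9 0.4]
   [-0.3317, -1.8103, 0.452] -1.5051 rows 12.6
```

View pics/w7.png

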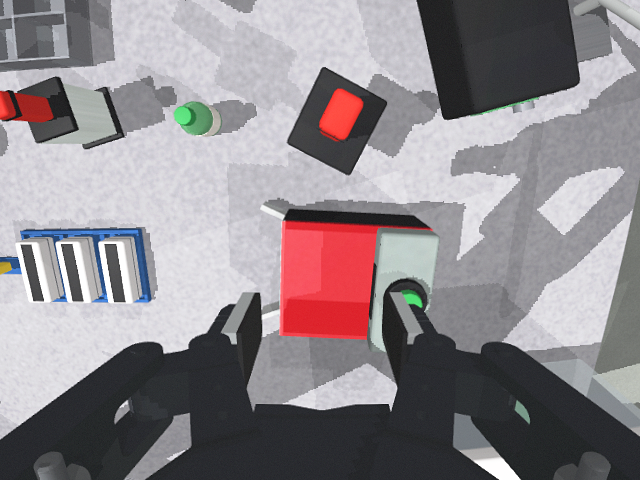

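Call:
{"op": "servo_tool", "data": {"motion": [-0.17, -0.98, 0.2, -0.8, -0.17, -0.98, 0.2, -0.8, -0.17, -0.98, 0.2, -0.8, -0.17, -0.98, 0.2, -0.8, -0.17, -0.98, 0.2, -0.8, -0.17, -0.98, 0.2, -0.8, -0.17, -0.98, 0.2, -0.8, -0.17, -0.98, 0.2, -0.8, -0.17, -0.98, 0.2, -0.8]}}

```text
clock: 36.57
eef_pos: [0.5393, -0.0789, 0.2638]
ee_rot: [0.0, 0.91, 0.415, 0.0]
force: [0.3, -1.1, 1.2]
opening: 0.051
```

Run:
```python
from h import *
p,W=cap("wrist");h,s,v=hsv(p);z=W[...,2]
print("fin");blobs(p,W,(h>20)&(h<35)&(s>130)&(z>.042)&(z<.055),50)
plan((495.9,125.8,130,91.2),(495.9,125.8,60,91.2))
```

```text
fin
  px [146.  87.] 532 rect [496.3 124.9] [40.1 11.9] -88.3 z med 45.1 max 48.2
at [539.7 -80.  263.8] yaw 48.9 j [-0.35  0.23  1.49 -0.    1.42  0.37] t 36.6 open 51.2 F [ 0.1 -0.1 -1.1]
   [0.5055, -0.6736, 0.5344] -0.7044 rows 6.0
   [0.5055, -0.674, 0.8144] -0.7044 rows 1.7
```

Call:
{"op": "servo_tool", "data": {"motion": [0.504, -0.674, 0.53, -0.704, 0.504, -0.674, 0.53, -0.704, 0.504, -0.674, 0.53, -0.704, 0.504, -0.674, 0.53, -0.704, 0.504, -0.674, 0.53, -0.704, 0.504, -0.674, 0.53, -0.704, 0.504, -0.674, 0.53, -0.704, 0.504, -0.674, 0.53, -0.704, 0.504, -0.674, 0.81, -0.704, 0.504, -0.674, 0.81, -0.704, 0.504, -0.674, 0.81, -0.704, 0.504, -0.674, 0.81, -0.704]}}

```text
clock: 37.62
eef_pos: [0.4953, 0.1235, 0.0606]
ee_rot: [-0.001, 0.701, 0.713, -0.001]
force: [0.4, 0.1, 0.9]
opening: 0.0514
```

Run:
```python
from h import *
plan((496,125.3,15,91.2))
```

```text
at [495.3 123.5  60.6] yaw 91.0 j [ 0.03  0.37  1.84 -0.    0.93  0.01] t 37.6 open 51.4 F [0.4 0.1 0.9]
   [0.0074, 0.0035, 0.1824] -0.0029 rows 1.1
```

Call:
{"op": "servo_tool", "data": {"motion": [0.007, 0.003, 0.1, 0, 0.007, 0.003, 0.18, 0, 0.007, 0.003, 0.18, 0, 0.007, 0.003, 0.18, 0, 0.007, 0.003, 0.18, 0]}}

```text
clock: 38.03
eef_pos: [0.4976, 0.1263, 0.0179]
ee_rot: [0.001, 0.7, 0.714, 0.001]
force: [0.1, -0.6, -0.0]
opening: 0.0512
```

Call:
{"op": "servo_tool", "data": {"motion": [0, 0, 0, 0, 0, 0, 0, 0, 0, 0, 0, 0, 0, 0, 0, 0, 0, 0, 0, 0, 0, 0, 0, 0, 0, 0, 0, 0], "hand": 0}}

```text
clock: 38.62
eef_pos: [0.4962, 0.1268, 0.0169]
ee_rot: [0.001, 0.7, 0.715, 0.001]
force: [-1.4, -0.6, 6.6]
opening: 0.0112
```

Run:
```python
from h import *
z=state()["eef_pos"][2]*1e3
plan((521.4,-19.8,z,87.8),(513.9,-215.7,z,87.8))
```

```text
at [496.2 126.8  16.9] yaw 91.2 j [0.03 0.44 1.88 0.   0.82 0.01] t 38.6 open 11.2 F [-1.4 -0.6  6.6]
   [-0.5886, 0.0884, 0.0001] 0.0569 rows 3.6
   [-1.3714, 0.0418, -0.0001] 0.0569 rows 4.7
```

Call:
{"op": "servo_tool", "data": {"motion": [-0.01, 0.002, 0, 0.001, -0.04, 0.006, 0, 0.004, -0.09, 0.014, 0, 0.009, -0.15, 0.023, 0, 0.015, -0.215, 0.032, 0, 0.021, -0.28, 0.042, 0, 0.027, -0.345, 0.052, 0, 0.033, -0.41, 0.062, 0, 0.04, -0.47, 0.071, 0, 0.046, -0.53, 0.08, 0, 0.051, -0.57, 0.086, 0, 0.055, -0.589, 0.088, 0, 0.057]}}

```text
clock: 39.62
eef_pos: [0.5215, -0.0197, 0.0169]
ee_rot: [-0.0, 0.721, 0.693, 0.001]
force: [-0.6, 9.4, 7.9]
opening: 0.0109
```

Run:
```python
from h import *
p,W=cap("top");h,s,v=hsv(p);z=W[...,2]
print("tray");blobs(p,W,(h>100)&(h<125)&(s>100)&(z>.003)&(z<.02)&(W[...,1]<.1)&(W[...,0]<.6),30)
print("white");blobs(p,W,(z>.025)&(z<.04)&(W[...,1]<-.05)&(W[...,1]>-.26)&(W[...,0]<.6),60)
p,W=cap("scene");save(cv2.resize(p[130:290,190:430],None,fx=3,fy=3,interpolation=cv2.INTER_CUBIC),"s4")
z=state()["eef_pos"][2]*1e3
plan((521.4,-19.8,z,87.8),(513.9,-215.7,z,87.8))
```

```text
tray
  px [367. 292.] 735 rect [ 514.4 -165.6] [150.2 102.2] 87.2 z med 9.7 max 20.0
white
  px [345. 293.] 192 rect [ 514.8 -110.8] [85.3 22.8] -13.4 z med 34.3 max 39.9
  px [364. 291.] 398 rect [ 515.4 -156.8] [82.4 34.9] -0.3 z med 33.7 max 39.9
  px [385. 294.] 385 rect [ 511.9 -212.4] [84.5 34.8] -2.9 z med 33.6 max 40.0
  px [357. 367.] 76 rect [ 316.7 -142.3] [71.7 17.8] 72.9 z med 27.6 max 32.6
at [521.6 -20.3  16.9] yaw 87.8 j [-0.25  0.45  1.85  0.    0.83 -0.21] t 39.7 open 11.3 F [-0.3 -0.5  6.5]
   [0.0018, -0.001, -0.0] -0.0008 rows 0.0
   [-0.7824, -0.0002, -0.0002] -0.0008 rows 4.7
```

View pics/s4.png

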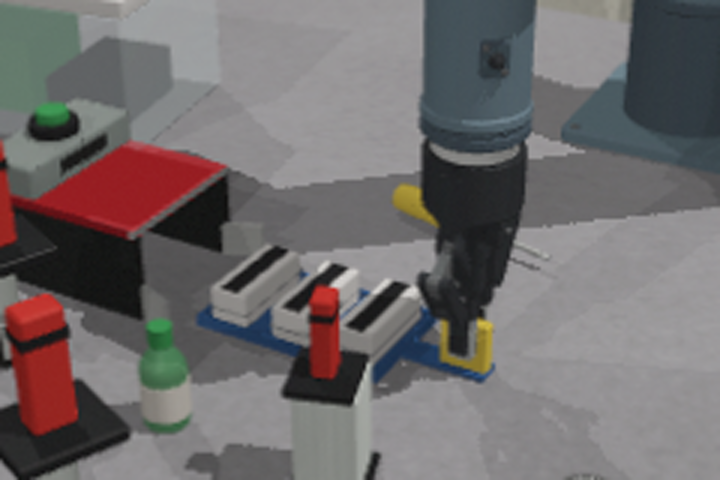

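Call:
{"op": "servo_tool", "data": {"motion": [-0.01, 0, 0, 0, -0.04, 0, 0, 0, -0.09, 0, 0, 0, -0.15, 0, 0, 0, -0.215, 0, 0, 0, -0.28, 0, 0, 0, -0.345, 0, 0, 0, -0.41, 0, 0, 0, -0.47, 0, 0, 0, -0.53, 0, 0, 0, -0.58, 0, 0, 0, -0.6, 0, 0, 0]}}

```text
clock: 40.72
eef_pos: [0.5156, -0.1698, 0.0169]
ee_rot: [-0.0, 0.721, 0.693, 0.001]
force: [0.6, 9.3, 9.7]
opening: 0.0108
```

Call:
{"op": "servo_tool", "data": {"motion": [-0.01, 0, 0, 0, -0.03, 0, 0, 0, -0.05, 0, 0, 0, -0.07, 0, 0, 0, -0.09, 0, 0, 0, -0.11, 0, 0, 0, -0.13, 0, 0, 0, -0.145, 0, 0, 0, -0.155, 0, 0, 0, -0.165, 0, 0, 0, -0.165, 0, 0, 0]}}

```text
clock: 41.63
eef_pos: [0.5139, -0.2095, 0.0169]
ee_rot: [-0.0, 0.72, 0.693, 0.001]
force: [-0.2, 6.9, 8.6]
opening: 0.0116
```

Expected handle position at home is y ≈ -215.7, so I'll creep on until I see wall contact.

Call:
{"op": "servo_tool", "data": {"motion": [-0.006, 0, 0, 0, -0.012, 0, 0, 0, -0.018, 0, 0, 0, -0.024, 0, 0, 0, -0.024, 0, 0, 0]}}

```text
clock: 42.05
eef_pos: [0.5136, -0.2143, 0.0169]
ee_rot: [-0.001, 0.72, 0.693, 0.001]
force: [0.4, 10.4, 9.2]
opening: 0.0109
```

Call:
{"op": "servo_tool", "data": {"motion": [-0.006, 0, 0, 0, -0.012, 0, 0, 0, -0.016, 0, 0, 0, -0.016, 0, 0, 0]}}

```text
clock: 42.38
eef_pos: [0.5135, -0.2143, 0.0169]
ee_rot: [-0.003, 0.721, 0.693, 0.003]
force: [4.2, 26.2, 15.2]
opening: 0.0107
```

Call:
{"op": "servo_tool", "data": {"motion": [0.008, 0, 0, 0, 0.014, 0, 0, 0, 0.014, 0, 0, 0]}}

```text
clock: 42.63
eef_pos: [0.5136, -0.2143, 0.0169]
ee_rot: [-0.001, 0.72, 0.694, 0.001]
force: [0.4, 12.4, 10.3]
opening: 0.0114
```

Call:
{"op": "servo_tool", "data": {"motion": [0, 0, 0, 0, 0, 0, 0, 0, 0, 0, 0, 0, 0, 0, 0, 0, 0, 0, -0.15, 0, 0, 0, -0.3, 0, 0, 0, -0.5, 0, 0, 0, -0.7, 0, 0, 0, -0.9, 0, 0, 0, -1, 0, 0, 0, -1, 0, 0, 0, -1, 0], "hand": 40}}

```text
clock: 43.63
eef_pos: [0.5149, -0.2191, 0.27]
ee_rot: [0.004, 0.721, 0.693, 0.001]
force: [0.1, -0.2, -0.8]
opening: 0.034
```

Call:
{"op": "servo_tool", "data": {"motion": [0.1, 0.3, -0.1, 0.75, 0.1, 0.3, -0.1, 0.75, 0.1, 0.3, -0.1, 0.75, 0.1, 0.3, -0.1, 0.75, 0.1, 0.3, -0.1, 0.75, 0.1, 0.3, -0.1, 0.75, 0.1, 0.3, -0.1, 0.75, 0.1, 0.3, -0.1, 0.75]}}

```text
clock: 44.3
eef_pos: [0.5884, -0.1953, 0.2878]
ee_rot: [-0.002, 0.931, 0.364, -0.001]
force: [-0.9, -0.4, -0.0]
opening: 0.0341
```

Run:
```python
from h import *
for n in("wrist","top"):
    p,W=cap(n);save(p,n+"8");h,s,v=hsv(p);z=W[...,2]
    nr=(W[...,0]>.4)&(W[...,0]<.6)&(W[...,1]<-.14)&(W[...,1]>-.48)
    print(n,"fin");blobs(p,W,(h>20)&(h<35)&(s>130)&(z>.042)&(z<.055)&nr,30)
    print("tray");blobs(p,W,(h>100)&(h<125)&(s>100)&(z<.03)&nr,30)
    print("button");blobs(p,W,(h>45)&(h<80)&(s>120)&(z>.116)&(z<.15)&nr,20)
    print("rear");blobs(p,W,(z>.105)&(z<.118)&nr,300)
plan((506.3,-416,250,1))
```

```text
wrist fin
  px [290. 271.] 337 rect [ 514.2 -215.4] [39.1 11.7] 88.2 z med 45.5 max 47.7
tray
  px [323. 282.] 1398 rect [ 524.  -248.5] [104.5 101.4] -19.0 z med 4.9 max 29.2
button
rear
top fin
  px [386. 293.] 71 rect [ 512.3 -215.2] [39.6 10.6] -89.0 z med 46.8 max 53.5
tray
  px [402. 294.] 283 rect [ 521.7 -260.7] [100.2  93.1] -31.7 z med 6.6 max 18.3
button
  px [470. 297.] 127 rect [ 504.5 -415.4] [30.1 29.6] -0.2 z med 132.7 max 140.8
rear
  px [467. 297.] 983 rect [ 504.7 -412.3] [134.   63.5] -2.1 z med 112.7 max 118.0
at [ 588.6 -195.3  288.6] yaw 42.9 j [-0.5   0.36  1.25 -0.    1.53  0.32] t 44.4 open 33.9 F [-0.7  0.1  0.2]
   [-0.8418, 0.4229, 0.1542] 0.6984 rows 5.9
```

View pics/wrist8.png

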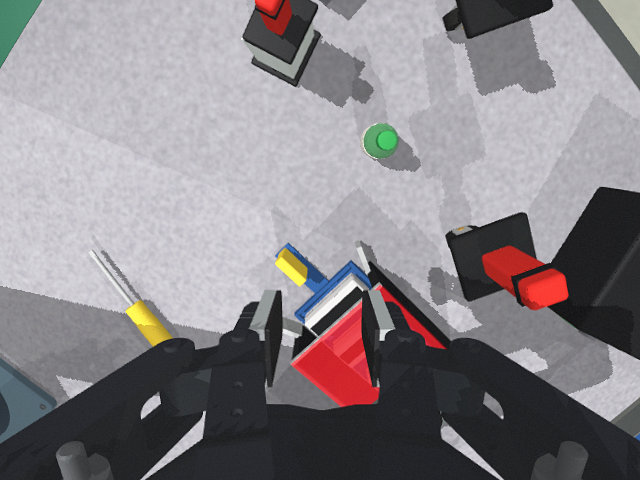

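Call:
{"op": "servo_tool", "data": {"motion": [-0.842, 0.423, 0.1, 0.7, -0.842, 0.423, 0.1, 0.7, -0.842, 0.423, 0.1, 0.7, -0.842, 0.423, 0.1, 0.7, -0.842, 0.423, 0.1, 0.7, -0.842, 0.423, 0.1, 0.7, -0.842, 0.423, 0.1, 0.7, -0.842, 0.423, 0.1, 0.7], "hand": 0}}

```text
clock: 45.07
eef_pos: [0.5052, -0.4176, 0.264]
ee_rot: [-0.001, 1.0, 0.006, -0.001]
force: [1.4, -0.0, 0.1]
opening: 0.0001
```

Run:
```python
from h import *
p,W=cap("wrist");h,s,v=hsv(p);z=W[...,2]
nr=(W[...,0]>.4)&(W[...,0]<.6)&(W[...,1]<-.14)&(W[...,1]>-.48)
print("button");blobs(p,W,(h>45)&(h<80)&(s>120)&(z>.116)&(z<.15)&nr,20)
plan((506,-416,145,1),(506,-416,125,1))
```

```text
button
  px [316. 234.] 1005 rect [ 506.9 -413.4] [27.1 27. ] -71.3 z med 134.4 max 136.3
at [ 506.1 -416.3  264.6] yaw 0.9 j [-0.86  0.44  1.2   0.    1.51  0.7 ] t 45.1 open -0.3 F [-0.1  0.1 -0.2]
   [0.0001, -0.0002, 0.4783] -0.0024 rows 2.9
   [0.0002, -0.0001, 0.5583] -0.0024 rows 0.5
```

Call:
{"op": "servo_tool", "data": {"motion": [0.004, -0.011, 0.15, 0, 0.004, -0.011, 0.3, 0, 0.004, -0.011, 0.4, 0, 0.004, -0.011, 0.46, 0, 0.004, -0.011, 0.5, 0, 0.004, -0.011, 0.5, 0, 0.004, -0.011, 0.5, 0]}}

```text
clock: 45.7
eef_pos: [0.5084, -0.4125, 0.1412]
ee_rot: [0.0, 1.0, 0.008, 0.0]
force: [-0.8, -0.3, 0.7]
opening: -0.0001
```

Call:
{"op": "servo_tool", "data": {"motion": [0, 0, 0.015, 0, 0, 0, 0.03, 0, 0, 0, 0.04, 0, 0, 0, 0.048, 0, 0, 0, 0.048, 0, 0, 0, 0.048, 0]}}

```text
clock: 46.2
eef_pos: [0.5085, -0.4139, 0.1298]
ee_rot: [0.001, 1.0, 0.007, 0.001]
force: [2.4, -0.6, 4.4]
opening: 0.0001
```

Call:
{"op": "servo_tool", "data": {"motion": [0, 0, 0.01, 0, 0, 0, 0.02, 0, 0, 0, 0.024, 0, 0, 0, 0.024, 0, 0, 0, 0.024, 0]}}

```text
clock: 46.62
eef_pos: [0.5086, -0.4141, 0.1287]
ee_rot: [0.002, 1.0, 0.007, 0.002]
force: [-2.8, 7.0, 28.8]
opening: -0.0005
```

Call:
{"op": "servo_tool", "data": {"motion": [0, 0, -0.03, 0, 0, 0, -0.1, 0, 0, 0, -0.25, 0, 0, 0, -0.4, 0, 0, 0, -0.55, 0, -0.9, 0, -0.6, 0, -0.9, 0, -0.6, 0, -0.9, 0, -0.6, 0, -0.9, 0, -0.6, 0, -0.9, 0, -0.6, 0, -0.9, 0, -0.6, 0, -0.9, 0, -0.6, 0]}}

```text
clock: 47.62
eef_pos: [0.2787, -0.4162, 0.2728]
ee_rot: [-0.0, 1.0, 0.005, -0.001]
force: [0.2, -0.2, 0.5]
opening: 0.0001
```

Run:
```python
from h import *
p,W=cap("top");save(p,"top9");h,s,v=hsv(p);z=W[...,2]
print("fin");blobs(p,W,(h>20)&(h<35)&(s>130)&(z>.042)&(z<.055)&(W[...,1]<-.14),30)
print("collar");blobs(p,W,(z>.085)&(z<.1)&(W[...,0]>.6)&(W[...,0]<.76)&(W[...,1]>-.12)&(W[...,1]<.05),60)
print("redtop");blobs(p,W,((h<5)|(h>175))&(s>150)&(z>.14)&(W[...,1]>-.12),30)
plan()
```

```text
fin
  px [386. 293.] 63 rect [ 512.3 -214.5] [37.1 10.6] -89.0 z med 46.3 max 51.4
collar
  px [326. 222.] 320 rect [689.8 -52.3] [54.6 49.7] 16.1 z med 92.7 max 99.8
redtop
  px [326. 219.] 65 rect [689.7 -52.4] [23.1 15.8] 15.8 z med 151.5 max 158.3
at [ 280.7 -416.3  272.8] yaw 0.6 j [-1.2   0.15  1.57 -0.    1.42  0.36] t 47.7 open -0.1 F [-0.3 -1.   0.2]
```

View pics/top9.png

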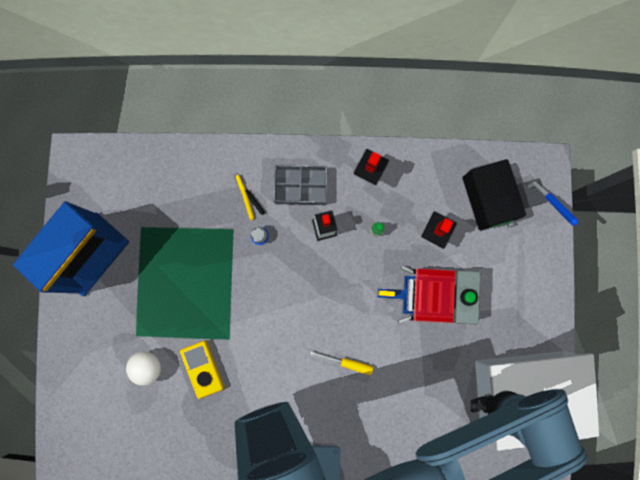

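The top view shows the tray home in the hood at (430,295), the roller in its stand at (325,223), and the spool and flux where they started.

```bash
python3 -c "
from cell import close_job
print(close_job())"
```

```text
the job is handed in; nothing more can be done
None
```

I finished every step and handed the job in at about 48 s of the 208 s allowed. No verdict was reported, so the results below are my own checks.

- **Cases:** I set all three cases in their own pockets. The wrist camera put them 57–58 mm apart and parallel to the tray within 1°.
- **Rolling:** I rolled each row forward and back at about 4–5 N. All three rows then showed as dark slots with no orange standing proud. The depth readings that landed on two of the slots were level with the case top.
- **Roller:** It hangs upright in its stand, about 3 mm from where it started. The collar is at its original height.
- **Tray:** I slid it in along the bench until it met the hood's back wall, where the force rose to 26 N. The handle fin is within 1 mm of its computed home position by the wrist camera. I could not check the cases closely under the roof after the slide.
- **Start button:** I pressed it until it bottomed out, with about 5.7 mm of travel and 29 N at the end.
- **Other things:** The spool and flux looked unmoved in the final view, and the arm is clear of everything.

The only disagreement was that the top camera reads 1–2 mm lower in x than the wrist camera. This is within the stated calibration accuracy.

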